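# Hang the empty picture frames on the storeroom's swing-out arm

## Robot

A 6-joint arm with a two-finger parallel gripper is mounted at the origin on the work surface. World frame = base frame: x ahead of the robot, y to its left, z up, the work surface at z = 0. Lengths are in m, angles in rad, forces in N, time in s.
With the tool pointing down it reaches from about 0.325 to 0.925 m from the base axis. Payload 3.1 kg.
Tool frame: the origin (TCP) lies at the very end of the fingers, on their centre line; the grasp point (between the pads) lies 19 mm behind it (manip.tcp_to_grasp is the distance from the TCP to the grasp point, in m); y points along the fingers, z is the direction in which the jaws open and shut, and the axes are right-handed (so a half turn about y gives the same grasp; the last joint's range is limited). The gripper opens to 85 mm and grips with 20 to 120 N. Pads are 22 mm wide; open, the fingers measure 114 mm over their backs; the gripper's body (76 mm by 85 mm) begins 54 mm behind the grasp point. The pads swing forward as they close: fully open they stand 13 mm farther back than shut.
Start: joints at [-1.23, 0.217, 1.613, -0, 1.311, -0.112], TCP at [0.273, -0.562, 0.231] pointing down, gripper open.
Joint ranges: [-2.75, 2.75], [-0.78, 2.1], [0.31, 2.55], [-1.13, 4.27], [0.13, 2.63], [-2.58, 2.58]. Speed limits (rad/s): [2.79, 2.79, 3.14, 3.14, 3.14, 3.14].

## Interface

Orientations are given as a unit quaternion [x, y, z, w].
In Python, from plant import manip gives the robot as it stands.
- The arm moves only by the tool carry_out, never from a script. Its argument "moves" is a list of rows, each a list of 7 numbers: the opening in per cent of the stroke, from 0 (shut) to 100 (fully open), then the shift along the tool's x, y, z in mm, then the turn, a rotation vector about the tool's x, y, z in degrees. In form: [[claw, dx, dy, dz, wx, wy, wz], ...]. A call has 1 to 5 rows; each row is the pose to reach, as a shift and turn from the pose commanded when the call began, along the tool's axes at that moment; what a row does not reach only later rows make up. A row lasts 1/10 s, in which the tool goes at most 50 mm and 8.59 degrees, less where a joint would pass 70% of its speed; a pose out of reach is approached as far as the arm can. A call with a gripper value outside its range is refused whole. The fingers move at their own pace and stop on an object; the grip force is fixed at half the most. Time passes only in rows, so rows that repeat a pose let the fingers close. It gives the time, the measured TCP pose, the force and the opening at its end, in the units of the state.
- manip.get_obs(): the state, without advancing time (a new reading comes with each control period).
- manip.capture(name): name is "scene" or "top" or "wrist"; returns (picture, depth): 420x560x3 uint8, red, green, blue; 420x560 float32, m along the optical axis (not along the pixel's ray), 0 where there is no reading.
- manip.camera_params(name): a dict with "camera_matrix" (3x3 intrinsics, pixels), "world_from_camera" (4x4, takes a point from camera to world coordinates). Camera axes: x right, y down, z forward; pixel columns grow to the right and rows downward; lengths in m; the calibration is good to about 2 mm. A picture is of the moment at which its call begins: read the wrist's pose just before it. camera_params takes no time and is no camera call; for the wrist camera it gives the pose at the moment of the call.
- manip.close_job(): hands the job in, once; it reports no verdict.
The state is a dict: "time_s": time; "q": joint angles; "qd": joint speeds; "joint_torque": joint torques, N m; "position": TCP position; "eef_rot": TCP orientation; "wrist_force": force on the tool from outside, world axes, zero at the start; "moment": the same for the moment, N m; "opening": opening from 0.0 (shut) to 1.0 (fully open).
Only numpy, scipy, OpenCV 4.12 (cv2) and the standard library are available. Lean on these libraries where they do the work, as an engineer would, in place of code of your own. Each camera call takes 0.05 s, during which the arm holds its last target.

## Task

Put the two empty picture frames away on the orange hinged arm: swing the arm about a quarter turn out from the orange end plate, so that it points to the robot's side of the table, and hang the large brown frame on it by the middle of its top rail and let go, then the small green frame in front of it in the same way. Finally swing the loaded arm fully back home, so that its tip faces the orange end plate again with both frames still hanging on it, and leave the pinboard and everything else on the table where it is.

Things in the scene. Friction and masses are not known exactly. Their poses are not given: they have to be found in the camera images.
- stand: Fixed steel stand (place and yaw vary). Origin on the table under the hinge's vertical axis: a 130 x 130 x 12 base plate and a post 28 across, 222 high. An orange end plate (150 wide along the stand's x, 12 thick, 225 high) stands upright from the table, its near face 234 from the hinge axis along the stand's -y; a 6 thick foot strip joins it to the base.
- swing_arm (a joint): Angle of the hanging arm, rad. 0: fully home against its stop, arm along the stand's -y, its end 24 short of the end plate, so nothing can be threaded on. Grows as the arm swings out, clockwise seen from above; 1.57: a quarter turn out, along the stand's -x, towards the robot's side; end stop 1.75. Friction alone holds it where it is left; about 2 N at the tip moves it.
- bar_root (a point): On the hinge axis, level with the top of the arm's bar (240 above the table). x along the bar to the tip, z up; it turns with the arm. The flat bar is 50 wide and 12 deep, 210 long from the hinge axis, its flat top at z = 0 of this frame; a frame let down on it off level rocks for a while. A collar of radius 22 round the hinge rises 10 above the bar top.
- bar_tip (a point): On the upturned steel pin at the arm's end, 200 from the hinge axis, 35 above the bar's top; the pin is 14 across, stands straight up from the bar and ends in a black ball 20 across whose top is 62 above the bar's top. It is the arm's handle, and frames have to be lifted over it.
- rack: Fixed wooden rack (place and yaw vary), 330 (x) by 180 (y), three slots 95 apart along x. In each a slat 180 wide leans 30 degrees towards the rack's -x and carries the frame up to 95 from its lower edge, which stands on a ledge 32 above the table behind a 12 lip. Frames come out along their own slope, then must be lifted over what leans in front of them. Origin on the table at the middle.
- large_frame: Large empty picture frame, dark brown wood with a brass inner edge, 200 wide, 190 high, 20 thick, rails 20 wide, so an open window 160 x 150; about 0.26 kg. Origin at the middle of its lower edge (underside, mid-thickness); x through the thickness, y along the width, z up the frame from lower to upper rail. At the start it leans in the rack 30 degrees (0.52 rad) from vertical, its upper rail towards the robot side, standing in one of three slots (which one varies).
- small_frame: Small empty picture frame, green with a brass inner edge, 165 wide, 150 high, 20 thick, rails 18 wide, window 129 wide x 114 high; about 0.16 kg. Origin at the middle of its lower edge (underside, mid-thickness); x through the thickness, y along the width, z up the frame from lower to upper rail. At the start it leans in the rack 30 degrees (0.52 rad) from vertical, its upper rail towards the robot side, standing in one of three slots (which one varies).
- large_rail (a point): Middle of the underside of the large frame's top rail (170 up from its lower edge), where it is to rest on the bar; axes as the frame.
- small_rail (a point): Middle of the underside of the small frame's top rail (132 up from its lower edge), where it is to rest on the bar; axes as the frame.
- pinboard: A cork pinboard, 150 x 150 x 20, light wooden rim, solid (no opening); leans in the rack's remaining slot; stays there. Origin at the middle of its lower edge, axes as the frames.
- hammer: Hammer lying on the table, to be left alone.
- brush: Brush lying on the table, to be left alone.
- paint_tin: Tin 100 across, 110 high, standing; to be left alone.
- screw_jar: Jar 68 across, 80 high, standing; to be left alone.
- offcut: Wooden offcut 200 x 45 x 22 lying on the table; to be left alone.

How it is judged:
On the way, in this order (a step that is already met when the one before it is completed fails the run):
1. the arm is swung out, at least 1.2 rad from home (value of joint swing_arm above 1.2 rad), for 0.2 s.
2. the large frame hangs by its top rail on the swung-out arm, released (x of large_rail in the frame of bar_root between 0.03 and 0.19 m and y of large_rail in the frame of bar_root between -0.03 and 0.03 m and z of large_rail in the frame of bar_root between -0.012 and 0.015 m and angle between large_rail's own z axis and vertical below 0.3 rad and contact force between large_frame and the fingers below 0.2 N and value of joint swing_arm above 1 rad), for 0.2 s.
3. then the small frame hangs in front of it, released, the large one still hanging (x of large_rail in the frame of bar_root between 0.03 and 0.19 m and y of large_rail in the frame of bar_root between -0.03 and 0.03 m and z of large_rail in the frame of bar_root between -0.012 and 0.015 m and angle between each of large_rail, small_rail's own z axis and vertical below 0.3 rad and x of small_rail in the frame of bar_root between 0.03 and 0.19 m and y of small_rail in the frame of bar_root between -0.03 and 0.03 m and z of small_rail in the frame of bar_root between -0.012 and 0.015 m and contact force between small_frame and the fingers below 0.2 N and value of joint swing_arm above 1 rad), for 0.2 s.
At the end, for the whole second after the job is handed in: The arm is back within 0.1 rad of home; both frames hang on its bar by their top rails (rail underside within 15 mm of the bar's top, its middle within 30 mm of the bar's centre line, frames within 0.3 rad of upright), released and hanging still but for a slight sway (below 0.2 m/s) (value of joint swing_arm below 0.1 rad and x of large_rail in the frame of bar_root between 0.03 and 0.19 m and y of large_rail in the frame of bar_root between -0.03 and 0.03 m and z of large_rail in the frame of bar_root between -0.012 and 0.015 m and angle between each of large_rail, small_rail's own z axis and vertical below 0.3 rad and x of small_rail in the frame of bar_root between 0.03 and 0.19 m and y of small_rail in the frame of bar_root between -0.03 and 0.03 m and z of small_rail in the frame of bar_root between -0.012 and 0.015 m and linear speed of each of large_frame, small_frame below 0.2 m/s); the robot touches nothing.
It fails at once if the pinboard or a bystander on the table is moved more than 40 mm (distance of any of pinboard, hammer, brush, paint_tin, screw_jar, offcut from where it was at the start of the episode above 0.04 m).
It also fails if it takes over 72 s, if anything falls off the work surface, if the arm or the gripper's body presses on something with over 40 N, if the wrist force passes 120 N, or if a joint passes its speed limit or range.

## Working session

There is one attempt and no reset: what is moved stays moved. The work goes in short steps, Python scripts to look and compute and a tool call to move; the robot and the scene stay as the last step left them, time stands still between calls to the robot, and variables do not carry over. Pictures are saved under pics/ and viewed, and the job is handed in when it is done.

Besides the shell and the picture viewer there is one more tool, called after "Emit:" by a JSON object that holds its "api" and its "payload", one argument or row to a line. carry_out: Moves the arm, as the interface text tells. Its arguments: {"type":"object","properties":{"moves":{"type":"array"}},"required":["moves"]}

```bash
ls -la; mkdir -p pics
python3 - <<'E'
from plant import manip
import cv2, numpy as np
o=manip.get_obs(); print(o)
print([a for a in dir(manip) if a[0]!='_'])
for n in ("scene","top","wrist"):
    p=manip.camera_params(n); im,d=manip.capture(n)
    cv2.imwrite(f"pics/{n}0.png",im[:,:,::-1]); np.savez(f"{n}0.npz",im=im,d=d,K=p["camera_matrix"],T=p["world_from_camera"])
    print(n,p)
E
```

```text
total 12
drwxr-xr-x  3 agent agent 4096 Dec  7 13:29 .
drwxr-xr-x 23 root  root  4096 Dec  7 13:29 ..
drwxr-xr-x  2 agent agent 4096 Dec  7 13:29 pics
{'time_s': 0.0, 'q': array([-1.23020005e+00,  2.17777415e-01,  1.61494812e+00,  4.27280555e-06,
        1.31127290e+00, -1.12216630e-01]), 'qd': array([ 0.00054042,  0.00031895, -0.00121751,  0.00083067, -0.00031299,
        0.00094674]), 'joint_torque': array([ 7.54434041e-04, -3.96838939e+01, -3.03852510e+01,  1.00383638e-04,
        9.53716255e-03, -9.49294190e-06]), 'position': array([ 0.27317263, -0.56123218,  0.22994653]), 'eef_rot': array([-0.15882428,  0.68990575, -0.68821535,  0.15863335]), 'wrist_force': array([-0.25580256,  0.01907633, -0.0777468 ]), 'moment': array([-0.01663811,  0.00601258,  0.02578471]), 'opening': 0.9987978172623769}
['Unreachable', 'camera_params', 'capture', 'close_job', 'get_obs', 'tcp_to_grasp']
scene {'camera_matrix': array([[495.14704591,   0.        , 284.24849226],
       [  0.        , 495.14704591, 215.32625119],
       [  0.        ,   0.        ,   1.        ]]), 'world_from_camera': array([[
[... 427 characters left out ...]
camera': array([[ 0.01301717, -0.99327793,  0.11501958,  0.36669693],
       [-0.99976867, -0.01095918,  0.0185068 ,  0.05206631],
       [-0.01712188, -0.11523388, -0.99319081,  1.47920892],
       [ 0.        ,  0.        ,  0.        ,  1.        ]])}
wrist {'camera_matrix': array([[358.00668883,   0.        , 275.3833089 ],
       [  0.        , 358.00668883, 213.25134526],
       [  0.        ,   0.        ,   1.        ]]), 'world_from_camera': array([[ 0.43756983, -0.86654198, -0.2400784 ,  0.33411438],
       [-0.89918233, -0.42226115, -0.11474605, -0.53085975],
       [-0.00194351,  0.26608366, -0.96394798,  0.37343592],
       [ 0.        ,  0.        ,  0.        ,  1.        ]])}
```

View pics/scene0.png

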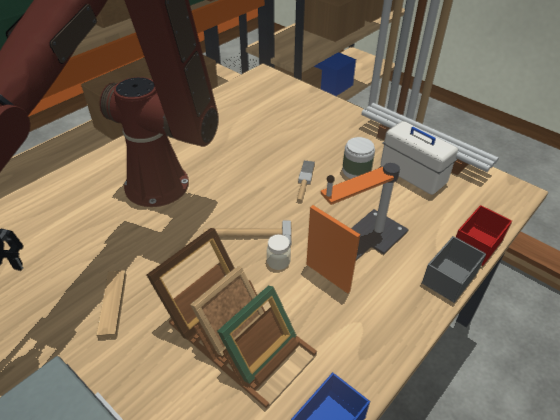

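View pics/top0.png

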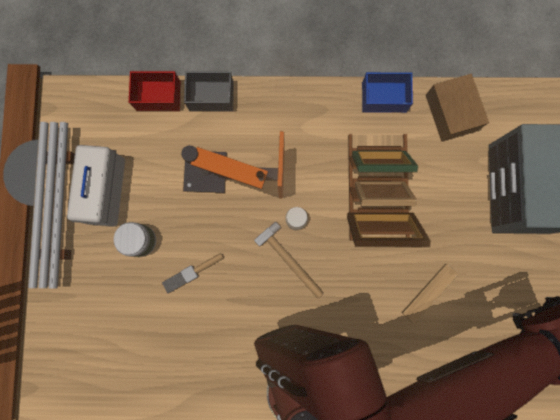

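View pics/wrist0.png

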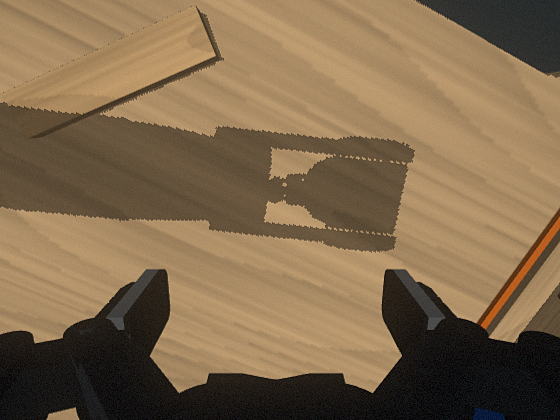

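```bash
cat > h.py <<'E'
import numpy as np, cv2
def load(f):
    z=np.load(f); return z['im'],z['d'],z['K'],z['T']
def cloud(d,K,T):
    v,u=np.mgrid[:d.shape[0],:d.shape[1]]
    P=np.stack([(u-K[0,2])/K[0,0]*d,(v-K[1,2])/K[1,1]*d,d],-1)
    W=P@T[:3,:3].T+T[:3,3]
    W[d<=0]=np.nan
    return W
E
python3 - <<'E'
from h import *
for n in("top","scene"):
    im,d,K,T=load(n+"0.npz"); W=cloud(d,K,T); hsv=cv2.cvtColor(im,cv2.COLOR_RGB2HSV)
    np.set_printoptions(precision=4,suppress=True)
    pts={"top":[(190,153),(263,175),(283,135),(279,195),(230,168),(385,165),(350,212),(427,245),(350,213),(412,172),(352,172),(297,215),(400,110)],"scene":[(330,190),(360,185),(392,172),(310,210),(357,240),(330,250),(212,232),(155,275),(272,292),(225,335)]}[n]
    for u,v in pts: print(n,u,v,W[v,u],im[v,u],hsv[v,u])
    org=(hsv[...,0]<13)&(hsv[...,1]>190)&(hsv[...,2]>120)
    bar=org&(abs(W[...,2]-.24)<.006)
    P=W[bar]; print("bar",len(P),P.mean(0)); 
    r=cv2.minAreaRect((P[:,:2]*1000).astype(np.float32)); print(r)
    pl=org&(W[...,2]<.232)&(W[...,2]>.02)
    P=W[pl]
    if len(P): r=cv2.minAreaRect((P[:,:2]*1000).astype(np.float32)); print("plate",len(P),r,P.min(0),P.max(0))
E
```

```text
top 190 153 [0.6619 0.3075 0.2532] [71 66 64] [ 9 25 71]
top 263 175 [0.5973 0.1133 0.2945] [78 56 37] [ 14 134  78]
top 283 135 [0.7199 0.065  0.226 ] [165 105  65] [ 12 155 165]
top 279 195 [0.5815 0.0764 0.0675] [107  76  53] [ 13 129 107]
top 230 168 [0.6254 0.203  0.2419] [182  97  45] [ 11 192 182]
top 385 165 [ 0.6548 -0.2193  0.1614] [60 68 51] [44 64 68]
top 350 212 [ 0.5379 -0.1393  0.0262] [80 56 38] [ 13 134  80]
top 427 245 [ 0.4319 -0.3205  0.196 ] [81 59 43] [ 13 120  81]
top 350 213 [ 0.5333 -0.1376  0.0389] [63 46 31] [ 14 130  63]
top 412 172 [ 0.6374 -0.296   0.1527] [105  90  64] [ 19 100 105]
top 352 172 [ 0.6616 -0.146   0.0258] [138 107  76] [ 15 115 138]
top 297 215 [0.521  0.0227 0.0796] [187 177 166] [ 16  29 187]
top 400 110 [ 0.8585 -0.2954  0.0275] [43 40 60] [125  85  60]
bar 579 [0.6321 0.2206 0.2399]
((627.5087890625, 206.37905883789062), (188.03065490722656, 46.98779296875), 71.67961120605469)
plate 53 ((818.646484375, 341.1158447265625), (471.541259765625, 141.06642150878906), 55.796939849853516) [0.6278 0.1858 0.0722] [0.9572 0.5374 0.2311]
scene 33
[... 216 characters left out ...]
151] [115  72  43] [ 12 160 115]
scene 357 240 [0.7334 0.0653 0.2134] [111  66  36] [ 12 172 111]
scene 330 250 [0.6605 0.0662 0.1217] [111  67  38] [ 12 168 111]
scene 212 232 [ 0.4448 -0.1381  0.1963] [70 54 38] [ 15 117  70]
scene 155 275 [ 0.4468 -0.3147  0.194 ] [63 47 34] [ 13 117  63]
scene 272 292 [ 0.6582 -0.1532  0.1588] [64 81 62] [57 60 81]
scene 225 335 [ 0.6603 -0.3037  0.1594] [56 78 59] [64 72 78]
bar 0 [nan nan nan]
((0.0, 0.0), (0.0, 0.0), 0.0)
plate 138 ((171.74041748046875, 273.5218505859375), (1652.4520263671875, 163.60751342773438), 14.903157234191895) [-0.6146 -0.018   0.0277] [0.9607 0.5395 0.0976]<stdin>:9: RuntimeWarning: Mean of empty slice.
  ret = um.true_divide(
```

Run:
```python
from h import *
np.set_printoptions(precision=4,suppress=True)
for n,roi_c,roi_b,roi_p in(("top",(175,140,210,170),(255,165,275,190),(275,128,290,205)),("scene",(378,158,405,185),(320,170,340,200),(300,200,365,300))):
    im,d,K,T=load(n+"0.npz"); W=cloud(d,K,T)
    def sub(r): return W[r[1]:r[3],r[0]:r[2]].reshape(-1,3), im[r[1]:r[3],r[0]:r[2]].reshape(-1,3)
    P,c=sub(roi_c); m=(abs(P[:,2]-.252)<.006)&(c.max(1)<110); Q=P[m]
    print(n,"collar",m.sum(),Q.mean(0),Q.min(0),Q.max(0), cv2.minEnclosingCircle((Q[:,:2]*1000).astype(np.float32)))
    P,c=sub(roi_b); m=(P[:,2]>.27); Q=P[m]
    print("ball",m.sum(),Q.mean(0),Q.min(0),Q.max(0))
    P,c=sub(roi_p); m=(abs(P[:,2]-.225)<.004)&(P[:,1]<.09)
    if n=="scene": m=(P[:,2]>.03)&(P[:,2]<.22)&(P[:,1]<.08)&(P[:,1]>.05)
    Q=P[m]; l=cv2.fitLine(Q[:,:2].astype(np.float32),cv2.DIST_HUBER,0,.001,.001).ravel()
    print("plate",m.sum(),Q.mean(0),Q.min(0),Q.max(0),l)
    s,cc=sub((175,140,275,190)); hsv=cv2.cvtColor(cc[None],cv2.COLOR_RGB2HSV)[0]
    if n=="scene":
        s,cc=sub((320,160,400,205)); hsv=cv2.cvtColor(cc[None],cv2.COLOR_RGB2HSV)[0]
    m=(abs(s[:,2]-.241)<.005)&(hsv[:,1]>140); Q=s[m]
    print("bar",m.sum(),cv2.minAreaRect((Q[:,:2]*1000).astype(np.float32)),cv2.fitLine(Q[:,:2].astype(np.float32),cv2.DIST_HUBER,0,.001,.001).ravel(),Q[:,2].mean())
```

```text
top collar 193 [0.6617 0.3096 0.2502] [0.6405 0.2893 0.246 ] [0.6824 0.3299 0.2555] ((661.6582641601562, 309.551513671875), 21.411800384521484)
ball 50 [0.5974 0.1205 0.2977] [0.5892 0.1131 0.2701] [0.6069 0.1283 0.3048]
plate 213 [0.6508 0.0705 0.2249] [0.5819 0.0643 0.2211] [0.7285 0.0772 0.2288] [ 0.9997 -0.0229  0.6508  0.0705]
bar 1234 ((627.5306396484375, 207.59449768066406), (201.73667907714844, 50.47785186767578), 71.28654479980469) [0.3294 0.9442 0.6267 0.207 ] 0.24010168915287494
scene collar 145 [0.6664 0.3095 0.2508] [0.6438 0.2877 0.246 ] [0.6869 0.3346 0.2554] ((665.0654296875, 311.3561096191406), 24.059368133544922)
ball 79 [0.6038 0.1187 0.2908] [0.5942 0.1112 0.2711] [0.6109 0.129  0.3052]
plate 2464 [0.6641 0.0667 0.1301] [0.5823 0.0605 0.0301] [0.7358 0.0772 0.22  ] [ 0.9997 -0.025   0.6718  0.0663]
bar 955 ((630.6005249023438, 207.43881225585938), (203.74803161621094, 56.64973449707031), 71.0859603881836) [0.3083 0.9513 0.6322 0.2047] 0.24062682668513682
```

Run:
```python
from h import *
from scipy.spatial.transform import Rotation as R
np.set_printoptions(precision=4,suppress=True)
# frames: gather rack-area points from both cams, colour split
for n in("top","scene"):
    im,d,K,T=load(n+"0.npz"); W=cloud(d,K,T); hsv=cv2.cvtColor(im,cv2.COLOR_RGB2HSV)
    a=(W[...,0]>.35)&(W[...,0]<.85)&(W[...,1]>-.4)&(W[...,1]<-.08)&(W[...,2]>.015)
    vis=im.copy(); 
    if n=="top": c=cv2.resize(im[120:260,335:445],None,fx=5,fy=4,interpolation=cv2.INTER_NEAREST)
    else: c=cv2.resize(im[215:410,140:325],None,fx=4,fy=3,interpolation=cv2.INTER_NEAREST)
    cv2.imwrite(f"pics/rack_{n}.png",c[:,:,::-1])
    g=a&(hsv[...,0]>35)&(hsv[...,0]<95)&(hsv[...,1]>50)
    Q=W[g]; print(n,"green",len(Q),Q.min(0),Q.max(0))
    Qt=Q[Q[:,2]>.14]; print(" top part",len(Qt),Qt.mean(0),Qt.min(0),Qt.max(0))
    b=a&(W[...,2]>.165); Qb=W[b]; print("above165",len(Qb),Qb.mean(0),Qb.min(0),Qb.max(0),cv2.minAreaRect((Qb[:,:2]*1000).astype(np.float32)))
```

```text
top green 481 [ 0.6366 -0.3064  0.0466] [ 0.7193 -0.1449  0.1722]
 top part 418 [ 0.6466 -0.2238  0.1624] [ 0.6366 -0.3064  0.1432] [ 0.6681 -0.1449  0.1722]
above165 1026 [ 0.4753 -0.2273  0.1879] [ 0.4271 -0.3292  0.165 ] [ 0.6542 -0.129   0.2081] ((541.0165405273438, -227.93695068359375), (226.2010040283203, 200.1611328125), 0.6060068011283875)
scene green 1519 [ 0.5996 -0.3093  0.0341] [ 0.7293 -0.1435  0.1725]
 top part 776 [ 0.6538 -0.2347  0.1605] [ 0.6363 -0.3093  0.14  ] [ 0.6717 -0.1443  0.1725]
above165 1378 [ 0.485  -0.2345  0.1858] [ 0.427  -0.3287  0.165 ] [ 0.6587 -0.1281  0.2048] ((542.8507690429688, -228.3890380859375), (231.7124481201172, 200.59695434570312), 0.03383488580584526)
```

Run:
```python
from h import *
np.set_printoptions(precision=4,suppress=True)
C={n:load(n+"0.npz") for n in("top","scene")}
t=np.radians(30); up=np.array([-np.sin(t),0,np.cos(t)]); th=np.array([np.cos(t),0,np.sin(t)])
for name,x0,x1,zmin in(("large",.40,.54,.10),("pin",.5,.62,.08),("small",.60,.72,.09)):
    for n,(im,d,K,T) in C.items():
        W=cloud(d,K,T).reshape(-1,3); P=W[(W[:,0]>x0)&(W[:,0]<x1)&(W[:,1]>-.36)&(W[:,1]<-.1)&(W[:,2]>zmin)]
        a=P@th; u=P@up
        h=np.histogram(a,bins=np.arange(a.min(),a.max()+.005,.005)); 
        print(name,n,len(P)); print("  th",[(round(float(e),3),int(c)) for c,e in zip(*h) if c>30])
```

```text
large top 1277
  th [(0.455, 81), (0.46, 123), (0.465, 141), (0.47, 151), (0.475, 144), (0.48, 473), (0.485, 164)]
large scene 2037
  th [(0.456, 34), (0.461, 183), (0.466, 213), (0.471, 129), (0.476, 131), (0.481, 795), (0.486, 549)]
pin top 1054
  th [(0.544, 55), (0.549, 97), (0.554, 110), (0.559, 490), (0.564, 224)]
pin scene 2624
  th [(0.484, 111), (0.544, 84), (0.549, 112), (0.554, 105), (0.559, 1037), (0.564, 903), (0.569, 235)]
small top 697
  th [(0.627, 86), (0.632, 116), (0.637, 117), (0.642, 122), (0.647, 241)]
small scene 2012
  th [(0.62, 32), (0.625, 239), (0.63, 377), (0.635, 133), (0.64, 138), (0.645, 428), (0.65, 619)]
```

View pics/rack_scene.png

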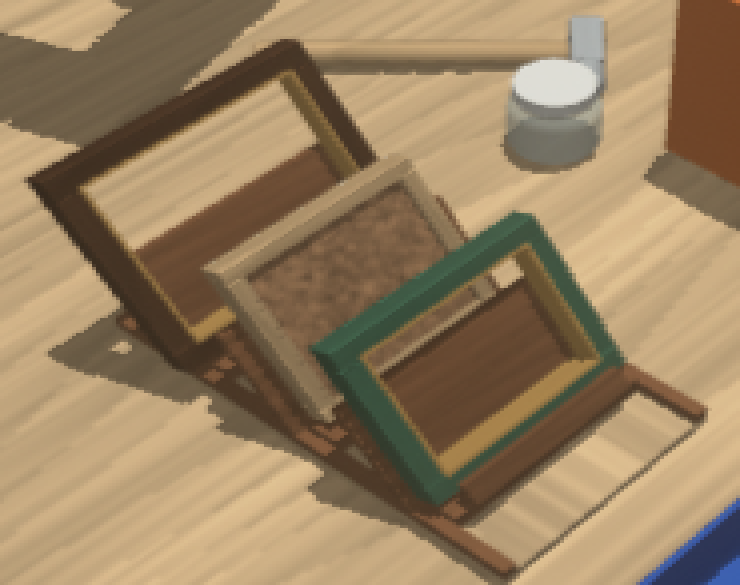

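Run:
```python
from h import *
np.set_printoptions(precision=4,suppress=True)
C={n:load(n+"0.npz") for n in("top","scene")}
for name,x0,x1,zmin in(("large",.40,.54,.10),("small",.60,.72,.09)):
    for n,(im,d,K,T) in C.items():
        W=cloud(d,K,T).reshape(-1,3); P=W[(W[:,0]>x0)&(W[:,0]<x1)&(W[:,1]>-.36)&(W[:,1]<-.1)&(W[:,2]>zmin)]
        # RANSAC-ish refine of the face plane
        t=np.radians(30); th=np.array([np.cos(t),0,np.sin(t)])
        a=P@th; F=P[(a>np.percentile(a,97)-.012)]
        for _ in range(5):
            c=F.mean(0); nrm=np.linalg.svd(F-c)[2][2]; nrm*=np.sign(nrm[0]); r=(P-c)@nrm; F=P[abs(r)<.004]
        tilt=np.degrees(np.arctan2(nrm[2],np.hypot(*nrm[:2]))); yaw=np.degrees(np.arctan2(nrm[1],nrm[0]))
        y=np.cross([0,0,1],nrm); y/=np.linalg.norm(y); up=np.cross(nrm,y)
        u=P@up; r=(P-c)@nrm
        top=P[(r<-.004)&(r>-.018)]; ut=np.median(top@up); yy=F@y
        S=F[(F@up>ut-.018)]; ys=S@y
        topc=(c-c@up*up-(c@y)*y)+ut*up+(np.percentile(ys,.5)+np.percentile(ys,99.5))/2*y-.01*nrm
        print(name,n,"tilt",tilt,"yaw",yaw,len(F),"n",nrm,"up",up,"width",np.ptp(np.percentile(ys,[.5,99.5])),"topface centre",topc,"rmin",np.percentile(r[u>ut-.01],[1,5,50]), "top spread",np.percentile(top@up-ut,[10,25,75,90]))
```

```text
large top tilt 30.70281495967052 yaw 0.4558582584773033 651 n [0.8598 0.0068 0.5106] up [-0.5106 -0.0041  0.8598] width 0.19842432309244262 topface centre [ 0.4334 -0.2292  0.1957] rmin [-0.0177 -0.0159 -0.0053] top spread [-0.061  -0.0025  0.0017  0.0032]
large scene tilt 29.9401574571651 yaw 0.37290822622432823 1276 n [0.8665 0.0056 0.4991] up [-0.4991 -0.0032  0.8665] width 0.1988283538589678 topface centre [ 0.4494 -0.2286  0.1731] rmin [-0.0183 -0.0147 -0.0007] top spread [-0.0744 -0.0603  0.0276  0.0283]
small top tilt 31.694310996234705 yaw 0.48767826499992756 341 n [0.8508 0.0072 0.5254] up [-0.5254 -0.0045  0.8509] width 0.16260649988741704 topface centre [ 0.6426 -0.228   0.1609] rmin [-0.0193 -0.0181 -0.007 ] top spread [-0.0126 -0.002   0.002   0.0034]
small scene tilt 30.122866598509503 yaw 0.4459351379100187 1004 n [0.8649 0.0067 0.5019] up [-0.5018 -0.0039  0.865 ] width 0.16316475419120896 topface centre [ 0.6465 -0.2269  0.1607] rmin [-0.0202 -0.0167 -0.0017] top spread [-0.0676 -0.0556  0.0022  0.003 ]
```

```bash
cat > go.py <<'E'
# shift/turn in tool axes from the current pose to a wanted pose
import sys
import numpy as np
from scipy.spatial.transform import Rotation as R
from plant import manip
np.set_printoptions(precision=4,suppress=True)
def frame(zdir,ydir):
    y=np.array(ydir,float); y/=np.linalg.norm(y); z=np.array(zdir,float); z-=z@y*y; z/=np.linalg.norm(z)
    return R.from_matrix(np.stack([np.cross(y,z),y,z],1))
def to(p,rot,o=None,Pc=None,Rc=None):
    o=o or manip.get_obs(); Rc=Rc or R.from_quat(o["eef_rot"]); Pc=o["position"] if Pc is None else Pc
    d=Rc.inv().apply(np.array(p)-Pc)*1000; w=(Rc.inv()*rot).as_rotvec(degrees=True)
    return d,w
def show(p,rot):
    d,w=to(p,rot); print("d",np.round(d,1),"w",np.round(w,2),"|d|",np.linalg.norm(d).round(1),"|w|",np.linalg.norm(w).round(1))
E
python3 - <<'E'
from go import *
o=manip.get_obs(); r=R.from_quat(o["eef_rot"]); print(o["position"],r.as_matrix(), o["time_s"])
hx=np.array([.663,.3095]); 
for th in (.30,.6,.9,1.2,1.5):
    phi=th-.0+.0235
    d=np.array([-np.sin(phi),-np.cos(phi)]); tan=np.array([-np.cos(phi),np.sin(phi)])
    p=hx+.2*d; print(th,p,tan); 
    for s in(1,-1):
        show([*p,.26],frame([*(s*tan),0],[0,0,-1]))
E
```

```text
[ 0.2732 -0.5614  0.2302] [[-0.8992 -0.0006  0.4375]
 [-0.4375  0.0018 -0.8992]
 [-0.0002 -1.     -0.0019]] 0.15
0.3 [0.5994 0.1199] [-0.9481  0.3179]
d [-591.4  -28.7 -470. ] w [  0.07 134.48   0.12] |d| 755.9 |w| 134.5
d [-591.4  -28.7 -470. ] w [  0.1  -45.52  -0.05] |d| 755.9 |w| 45.5
0.6 [0.5462 0.1471] [-0.8118  0.5839]
d [-555.5  -28.7 -517.8] w [  0.05 151.67   0.14] |d| 759.9 |w| 151.7
d [-555.5  -28.7 -517.8] w [  0.1  -28.33  -0.04] |d| 759.9 |w| 28.3
0.9 [0.5035 0.1889] [-0.603   0.7977]
d [-535.3  -28.6 -574. ] w [  0.03 168.85   0.16] |d| 785.4 |w| 168.9
d [-535.3  -28.6 -574. ] w [  0.11 -11.15  -0.02] |d| 785.4 |w| 11.1
1.2 [0.4749 0.2414] [-0.3404  0.9403]
d [-532.6  -28.5 -633.8] w [  -0.01 -173.96   -0.16] |d| 828.3 |w| 174.0
d [-532.6  -28.5 -633.8] w [ 0.11  6.04 -0.01] |d| 828.3 |w| 6.0
1.5 [0.4632 0.3   ] [-0.0473  0.9989]
d [-547.7  -28.3 -691.6] w [   0.01 -156.77   -0.15] |d| 882.7 |w| 156.8
d [-547.7  -28.3 -691.6] w [ 0.11 23.23  0.01] |d| 882.7 |w| 23.2
```

Emit:
{"api": "carry_out", "payload": {
  "moves": [
    [100,-30,-40,-25,0,0,0],
    [100,-60,-80,-50,0,0,0],
    [100,-95,-110,-75,0,-8,0],
    [100,-130,-120,-105,0,-16,0],
    [100,-168,-130,-135,0,-24,0]
  ]
}}

```text
time_s: 0.65
position: [0.3621, -0.3746, 0.3611]
eef_rot: [0.3, -0.639, 0.641, -0.3]
wrist_force: [1.1, 0.7, -0.4]
opening: 0.998
```

Run:
```python
from go import *
show([.5994,.1199,.36],frame([.948,-.318,0],[0,0,-1]))
```

```text
d [-531.9    0.4 -134.1] w [ -0.15 -21.25   0.06] |d| 548.5 |w| 21.2
```

Emit:
{"api": "carry_out", "payload": {
  "moves": [
    [100,-48,0,-12,0,-4,0],
    [100,-96,0,-24,0,-8,0],
    [100,-144,0,-36,0,-12,0],
    [100,-192,0,-48,0,-16,0],
    [100,-240,0,-60,0,-20,0]
  ]
}}

```text
time_s: 1.15
position: [0.4703, -0.1513, 0.359]
eef_rot: [0.406, -0.579, 0.579, -0.406]
wrist_force: [0.6, -0.4, -0.7]
opening: 0.997
```

Run:
```python
from go import *
show([.5994,.1199,.36],frame([.948,-.318,0],[0,0,-1]))
```

```text
d [-298.9   -1.    29.1] w [-0.01 -1.36  0.  ] |d| 300.3 |w| 1.4
```

Emit:
{"api": "carry_out", "payload": {
  "moves": [
    [100,-48,0,5,0,-1,0],
    [100,-96,0,10,0,-1,0],
    [100,-144,0,15,0,-1,0],
    [100,-192,0,20,0,-1,0],
    [100,-240,0,26,0,-1,0]
  ]
}}

```text
time_s: 1.65
position: [0.577, 0.0653, 0.3589]
eef_rot: [0.411, -0.576, 0.576, -0.41]
wrist_force: [0.7, 0.1, 0.2]
opening: 0.998
```

Emit:
{"api": "carry_out", "payload": {
  "moves": [
    [100,-25,0,0,0,0,0],
    [100,-45,0,3,0,0,0],
    [100,-45,0,3,0,0,0]
  ]
}}

```text
time_s: 1.95
position: [0.5946, 0.1067, 0.3584]
eef_rot: [-0.411, 0.576, -0.575, 0.411]
wrist_force: [0.3, -0.2, 0.4]
opening: 0.998
```

Run:
```python
from go import *
show([.5994,.1199,.36],frame([.948,-.318,0],[0,0,-1]))
import cv2
im,d=manip.capture("wrist"); cv2.imwrite("pics/w1.png",im[:,:,::-1])
```

```text
d [-14.   -1.6   0.2] w [ 0.06 -0.36 -0.  ] |d| 14.1 |w| 0.4
```

View pics/w1.png

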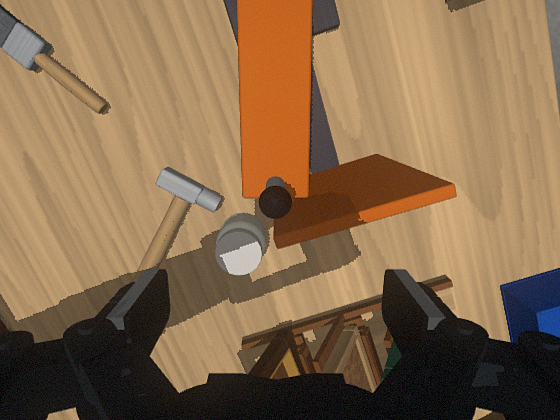

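Emit:
{"api": "carry_out", "payload": {
  "moves": [
    [100,-14,40,0,0,0,0],
    [100,-14,80,0,0,0,0],
    [100,-14,100,0,0,0,0],
    [25,-14,100,0,0,0,0],
    [25,-14,100,0,0,0,0]
  ]
}}

```text
time_s: 2.5
position: [0.5988, 0.1167, 0.2597]
eef_rot: [0.41, -0.576, 0.576, -0.41]
wrist_force: [-0.1, -0.4, 0.6]
opening: 0.693
```

Emit:
{"api": "carry_out", "payload": {
  "moves": [
    [0,0,0,0,0,0,0],
    [0,0,0,0,0,0,0],
    [0,0,0,0,0,0,0]
  ]
}}

```text
time_s: 2.8
position: [0.5998, 0.1179, 0.2617]
eef_rot: [0.409, -0.575, 0.577, -0.411]
wrist_force: [-0.7, -0.2, 3.8]
opening: 0.199
```

Emit:
{"api": "carry_out", "payload": {
  "moves": [
    [0,-1.6,0,-25.1,0,7.2,0],
    [0,-6.3,0,-49.7,0,14.4,0],
    [0,-14,0,-73.6,0,21.6,0],
    [0,-24.7,0,-96.4,0,28.8,0],
    [0,-38.2,0,-117.6,0,36,0]
  ]
}}

```text
time_s: 3.3
position: [0.4989, 0.1909, 0.2617]
eef_rot: [0.211, -0.673, 0.677, -0.21]
wrist_force: [-4.6, -4.4, 7.3]
opening: 0.199
```

Emit:
{"api": "carry_out", "payload": {
  "moves": [
    [0,-1.6,0,-25.1,0,7.2,0],
    [0,-6.3,0,-49.7,0,14.4,0],
    [0,-14,0,-73.6,0,21.6,0],
    [0,-24.7,0,-96.4,0,28.8,0],
    [0,-38.2,0,-117.6,0,36,0]
  ]
}}

```text
time_s: 3.8
position: [0.4589, 0.3116, 0.2617]
eef_rot: [-0.004, -0.707, 0.708, 0.012]
wrist_force: [-13.7, -1.9, 10.8]
opening: 0.202
```

Emit:
{"api": "carry_out", "payload": {
  "moves": [
    [0,0,0,0,0,0,0],
    [0,0,0,0,0,0,0]
  ]
}}

```text
time_s: 4.0
position: [0.4589, 0.3134, 0.2617]
eef_rot: [0.002, 0.708, -0.706, -0.009]
wrist_force: [-15.3, 0.8, 11.7]
opening: 0.198
```

Emit:
{"api": "carry_out", "payload": {
  "moves": [
    [40,0,0,0,0,0,0],
    [40,0,0,0,0,0,0],
    [40,0,-50,0,0,0,0],
    [40,0,-95,0,0,0,0]
  ]
}}

```text
time_s: 4.4
position: [0.4634, 0.31, 0.3533]
eef_rot: [-0.006, -0.706, 0.708, 0.008]
wrist_force: [0.5, 0.9, 1.2]
opening: 0.398
```

Run:
```python
from go import *
import cv2
o=manip.get_obs(); print(o["q"],o["position"],o["time_s"]); print(R.from_quat(o["eef_rot"]).as_matrix())
p=manip.camera_params("top"); im,d=manip.capture("top"); cv2.imwrite("pics/top1.png",im[:,:,::-1]); np.savez("top1.npz",im=im,d=d,K=p["camera_matrix"],T=p["world_from_camera"])
p=manip.camera_params("scene"); im,d=manip.capture("scene"); cv2.imwrite("pics/sc1.png",im[:,:,::-1]); np.savez("scene1.npz",im=im,d=d,K=p["camera_matrix"],T=p["world_from_camera"])
t=np.pi/6; dn=np.array([.5,0,-.8660])
for s in(1,-1):
  show([.4345,-.229,.40],frame([s,0,0],[0,0,-1]))
  show([.4345,-.229,.1965]-.05*dn,frame([s,0,0],dn))
```

```text
[ 0.4639  0.0016  1.6227 -0.0005  1.5213  2.0537] [0.4634 0.31   0.3533] 4.4
[[-0.9998 -0.0034 -0.0191]
 [ 0.0191 -0.0022 -0.9998]
 [ 0.0033 -1.      0.0023]]
d [ 22.5 -40.9 541.5] w [ -0.34 -91.09  -0.96] |d| 543.5 |w| 91.1
d [ 49.8 118.9 543.1] w [ 23.01 -89.04  22.85] |d| 558.2 |w| 94.8
d [ 22.5 -40.9 541.5] w [ 0.96 88.91 -0.34] |d| 543.5 |w| 88.9
d [ 49.8 118.9 543.1] w [-22.72  86.71  22.88] |d| 558.2 |w| 92.5
```

View pics/sc1.png

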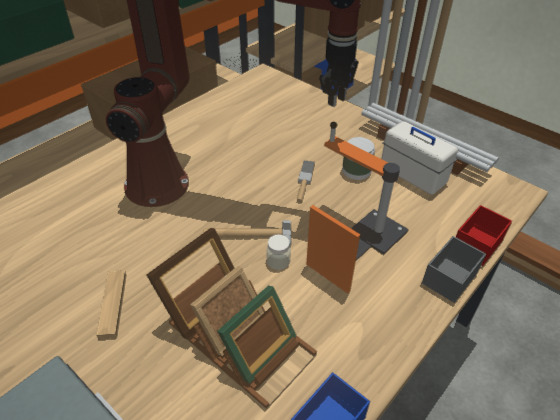

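View pics/top1.png

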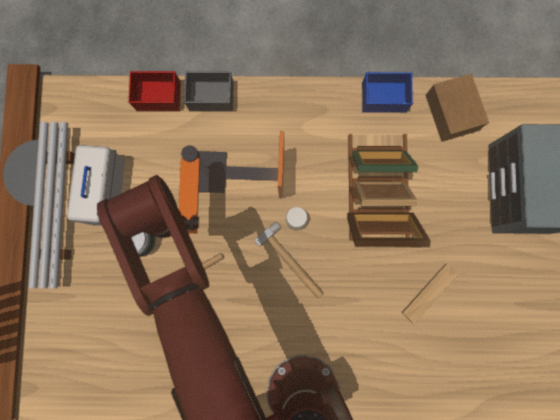

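Emit:
{"api": "carry_out", "payload": {
  "moves": [
    [60,2,-10,48,0,-8.3,0],
    [60,4,-20,96,0,-16.6,0],
    [60,6,-30,144,0,-24.9,0],
    [60,8,-40,192,0,-33.2,0],
    [60,10,-40,240,0,-41.5,0]
  ]
}}

```text
time_s: 5.0
position: [0.4516, 0.0862, 0.3949]
eef_rot: [0.229, -0.668, 0.669, -0.231]
wrist_force: [0.3, -0.1, -0.6]
opening: 0.601
```

Run:
```python
from go import *
from h import *
dn=np.array([.5,0,-.8660])
show([.4345,-.229,.1965]-.06*dn,frame([1,0,0],dn))
for n,rc,rb in(("top",(178,145,202,232),(180,212,200,232)),("scene",(320,115,400,185),(325,118,342,145))):
    im,d,K,T=load(n+"1.npz"); W=cloud(d,K,T)
    P=W[rc[1]:rc[3],rc[0]:rc[2]].reshape(-1,3); c=im[rc[1]:rc[3],rc[0]:rc[2]].reshape(-1,1,3); hs=cv2.cvtColor(c,cv2.COLOR_RGB2HSV)[:,0]
    Q=P[(abs(P[:,2]-.241)<.005)&(hs[:,1]>130)]; print(n,len(Q),cv2.fitLine(Q[:,:2].astype(np.float32),cv2.DIST_HUBER,0,.001,.001).ravel(),cv2.minAreaRect((Q[:,:2]*1000).astype(np.float32)))
    P=W[rb[1]:rb[3],rb[0]:rb[2]].reshape(-1,3); Q=P[(P[:,2]>.27)&(P[:,2]<.31)]; print("ball",len(Q),Q.mean(0),Q.min(0),Q.max(0))
```

```text
d [231.2 146.4 219.3] w [ 27.68 -50.87  13.55] |d| 350.7 |w| 59.5
top 1025 [0.9999 0.0121 0.5707 0.3096] ((554.9337158203125, 310.703857421875), (50.22544479370117, 193.17373657226562), 89.59725952148438)<stdin>:9: RuntimeWarning: Mean of empty slice.
  ret = um.true_divide(
Traceback (most recent call last):
ValueError: zero-size array to reduction operation minimum which has no identity
```

Emit:
{"api": "carry_out", "payload": {
  "moves": [
    [60,33,10,31,3.9,-7.2,1.9],
    [60,66,20,62,7.8,-14.4,3.8],
    [60,99,40,93,11.7,-21.6,5.7],
    [60,132,70,125,15.6,-28.8,7.6],
    [60,165,95,156,19.5,-36,9.5]
  ]
}}

```text
time_s: 5.5
position: [0.421, -0.1041, 0.317]
eef_rot: [0.317, -0.491, 0.654, -0.482]
wrist_force: [0.4, -0.6, -1.1]
opening: 0.599
```

Run:
```python
from go import *
dn=np.array([.5,0,-.8660])
show([.4345,-.229,.1965]-.06*dn,frame([1,0,0],dn))
```

```text
d [127.   66.4   5.5] w [ 10.71 -19.29   5.04] |d| 143.4 |w| 22.6
```

Emit:
{"api": "carry_out", "payload": {
  "moves": [
    [60,40,10,2,3,-6,1.5],
    [60,75,30,2,6,-12,3],
    [60,100,50,2,8.5,-15,4],
    [60,100,50,2,8.5,-15,4],
    [60,100,50,2,8.5,-15,4]
  ]
}}

```text
time_s: 6.0
position: [0.4033, -0.2011, 0.2621]
eef_rot: [0.344, -0.39, 0.624, -0.583]
wrist_force: [0.7, 1.0, -0.2]
opening: 0.599
```

Run:
```python
from go import *
import cv2
dn=np.array([.5,0,-.8660]); print(manip.get_obs()["q"])
show([.4345,-.229,.1965]-.05*dn,frame([1,0,0],dn))
from h import *
p=manip.camera_params("wrist"); im,d=manip.capture("wrist"); cv2.imwrite("pics/w2.png",im[:,:,::-1]); np.savez("w2.npz",im=im,d=d,K=p["camera_matrix"],T=p["world_from_camera"])
```

```text
[-0.8552 -0.4967  2.2498  0.3911  1.0819 -0.8977]
d [27.9 23.1 -2.4] w [ 2.57 -4.87  1.04] |d| 36.3 |w| 5.6
```

View pics/w2.png

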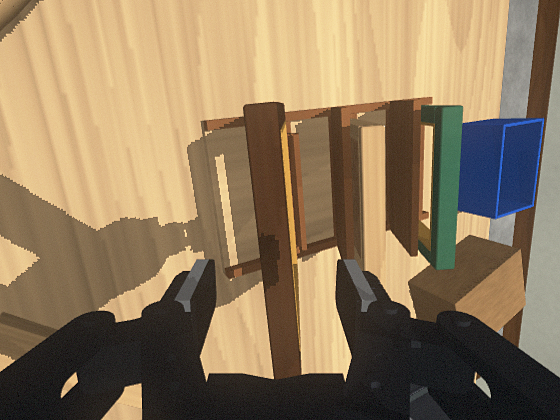

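Emit:
{"api": "carry_out", "payload": {
  "moves": [
    [60,14,10,-1,2.5,-4.9,1],
    [60,27,18,-2,2.5,-4.9,1],
    [60,27,18,-2,2.5,-4.9,1],
    [60,27,18,-2,2.5,-4.9,1]
  ]
}}

```text
time_s: 6.45
position: [0.4105, -0.2262, 0.2483]
eef_rot: [-0.355, 0.351, -0.611, 0.614]
wrist_force: [0.1, -0.6, 0.1]
opening: 0.6
```

Run:
```python
from go import *
from h import *
dn=np.array([.5,0,-.8660]); print(manip.get_obs()["q"])
show([.4345,-.229,.1965]-.05*dn,frame([1,0,0],dn))
p=manip.camera_params("wrist"); im,d=manip.capture("wrist"); cv2.imwrite("pics/w3.png",im[:,:,::-1])
W=cloud(d,p["camera_matrix"],p["world_from_camera"]); o=manip.get_obs(); Rt=R.from_quat(o["eef_rot"]); L=Rt.inv().apply((W-o["position"]).reshape(-1,3)).reshape(W.shape)*1000
# points in tool frame: rail between fingers
m=(abs(L[...,2])<30)&(L[...,1]>20)&(L[...,1]<90)
for a in range(-130,131,20):
    q=L[m&(abs(L[...,0]-a)<10)]
    if len(q)>20: print(a,len(q),"y",np.percentile(q[:,1],[2,50]),"z",np.percentile(q[:,2],[2,50,98]))
q=L[m]; print("x ext",np.percentile(q[:,0],[.5,99.5]))
```

```text
[-0.9265 -0.4319  2.249   0.4833  1.0436 -1.1209]
d [ 2.7  6.9 -5.1] w [-0.14  0.41 -0.01] |d| 9.0 |w| 0.4
-90 1470 y [54.5799 56.0005] z [-14.1321  -4.4844   4.9425]
-70 1433 y [54.6379 56.067 ] z [-14.1622  -4.559    5.0628]
-50 1333 y [54.7981 56.1841] z [-14.06    -4.6486   5.1726]
-30 1219 y [54.8766 56.2249] z [-14.0571  -4.3896   5.2808]
-10 1140 y [55.0328 56.2984] z [-14.2854  -4.4735   4.8952]
10 1030 y [55.1269 56.42  ] z [-14.1157  -4.5937   4.931 ]
30 961 y [55.1283 56.5102] z [-14.0829  -4.7348   5.0392]
50 899 y [55.3467 56.6091] z [-14.2709  -4.8193   5.1441]
70 838 y [55.5788 56.6691] z [-14.0643  -4.409    5.2559]
90 734 y [55.6656 56.7796] z [-14.3711  -4.5873   4.6649]
x ext [-98.5101  97.4987]
```

View pics/w3.png

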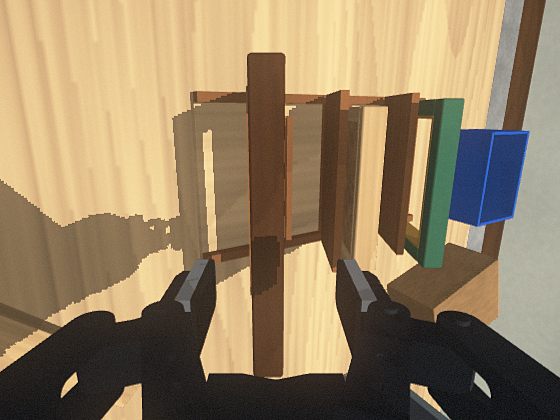

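Emit:
{"api": "carry_out", "payload": {
  "moves": [
    [60,0,25,-4.6,0,0,0],
    [60,0,55,-4.6,0,0,0],
    [60,0,75,-4.6,0,0,0],
    [60,0,75,-4.6,0,0,0]
  ]
}}

```text
time_s: 6.9
position: [0.4433, -0.2243, 0.1781]
eef_rot: [-0.355, 0.353, -0.609, 0.615]
wrist_force: [-0.2, 0.7, -0.8]
opening: 0.603
```

Run:
```python
from go import *
o=manip.get_obs(); print(o["position"])
print(R.from_quat(o["eef_rot"]).inv().apply(o["position"]-np.array([.4105,-.2262,.2483]))*1000, o["wrist_force"])
```

```text
[ 0.4433 -0.2243  0.1781]
[-1.6065 77.1899 -6.5861] [-0.1821  0.6866 -0.8325]
```

Emit:
{"api": "carry_out", "payload": {
  "moves": [
    [60,0,-2,1.5,0,0,0],
    [0,0,-2,1.5,0,0,0],
    [0,0,-2,1.5,0,0,0],
    [0,0,-2,1.5,0,0,0],
    [0,0,-2,1.5,0,0,0]
  ]
}}

```text
time_s: 7.4
position: [0.4439, -0.2275, 0.1846]
eef_rot: [-0.355, 0.35, -0.612, 0.614]
wrist_force: [-5.1, 0.8, 5.3]
opening: 0.217
```

Emit:
{"api": "carry_out", "payload": {
  "moves": [
    [0,0,0,0,0,0,0],
    [0,0,0,0,0,0,0]
  ]
}}

```text
time_s: 7.6
position: [0.4439, -0.2276, 0.1846]
eef_rot: [-0.355, 0.35, -0.612, 0.614]
wrist_force: [-5.2, 0.8, 5.7]
opening: 0.216
```

Emit:
{"api": "carry_out", "payload": {
  "moves": [
    [0,0,-10,0,0,0,0],
    [0,0,-25,0,0,0,0],
    [0,0,-45,0,0,0,0],
    [0,0,-75,7,0,0,0],
    [0,0,-100,17,0,0,0]
  ]
}}

```text
time_s: 8.1
position: [0.4067, -0.2261, 0.2781]
eef_rot: [-0.355, 0.352, -0.611, 0.613]
wrist_force: [1.5, -0.2, -2.3]
opening: 0.216
```

Run:
```python
from go import *
o=manip.get_obs(); print(o["q"],o["position"],R.from_quat(o["eef_rot"]).as_matrix()); 
show([.42,-.225,.36],frame([1,0,0],[0,0,-1]))
```

```text
[-0.9337 -0.4684  2.2152  0.4653  1.1102 -1.0891] [ 0.4067 -0.2261  0.2781] [[ 0.0051  0.5     0.866 ]
 [-1.      0.0001  0.0058]
 [ 0.0029 -0.866   0.5   ]]
d [ -0.8 -64.3  52.5] w [-30.     0.33   0.08] |d| 83.0 |w| 30.0
```

Emit:
{"api": "carry_out", "payload": {
  "moves": [
    [0,0,-30,17,0,0,0],
    [0,0,-55,33,-7.5,0,0],
    [0,0,-64,45,-15,0,0],
    [0,0,-64,52,-22.5,0,0],
    [0,0,-64,52,-30,0,0]
  ]
}}

```text
time_s: 8.6
position: [0.4217, -0.2267, 0.3622]
eef_rot: [0.503, -0.497, 0.501, -0.5]
wrist_force: [-0.5, 1.5, -2.5]
opening: 0.217
```

Run:
```python
from go import *
o=manip.get_obs(); print(o["q"],o["position"],R.from_quat(o["eef_rot"]).as_matrix()); 
show([.40,.31,.36],frame([1,0,0],[0,0,-1]))
```

```text
[-0.6367 -0.1851  1.7794 -0.0052  1.5427 -0.6413] [ 0.4217 -0.2267  0.3622] [[ 0.0047  0.0006  1.    ]
 [-1.     -0.0069  0.0047]
 [ 0.0069 -1.      0.0006]]
d [-536.8   -1.6  -19.2] w [-0.03  0.27  0.4 ] |d| 537.2 |w| 0.5
```

Emit:
{"api": "carry_out", "payload": {
  "moves": [
    [0,-30,0,-5,0,0,0],
    [0,-75,0,-12,0,0,0],
    [0,-123,0,-20,0,0,0],
    [0,-171,0,-20,0,0,0],
    [0,-219,0,-20,0,0,0]
  ]
}}

```text
time_s: 9.1
position: [0.3988, -0.006, 0.3586]
eef_rot: [0.501, -0.498, 0.501, -0.501]
wrist_force: [0.9, 0.2, -3.1]
opening: 0.213
```

Emit:
{"api": "carry_out", "payload": {
  "moves": [
    [0,-48,0,0,0,0,0],
    [0,-96,0,0,0,0,0],
    [0,-144,0,0,0,0,0],
    [0,-192,0,0,0,0,0],
    [0,-235,0,0,0,0,0]
  ]
}}

```text
time_s: 9.6
position: [0.3976, 0.2294, 0.358]
eef_rot: [0.502, -0.497, 0.5, -0.501]
wrist_force: [0.7, -0.6, -2.3]
opening: 0.22
```

Emit:
{"api": "carry_out", "payload": {
  "moves": [
    [0,-35,10,0,0,0,0],
    [0,-60,20,0,0,0,0],
    [0,-73,20,0,0,0,0],
    [0,-76,20,0,0,0,0],
    [0,-76,20,0,0,0,0]
  ]
}}

```text
time_s: 10.1
position: [0.3985, 0.3029, 0.338]
eef_rot: [0.502, -0.497, 0.5, -0.501]
wrist_force: [0.1, 0.2, -1.7]
opening: 0.216
```

Run:
```python
from go import *
from h import *
o=manip.get_obs(); print(o["q"],o["position"],R.from_quat(o["eef_rot"]).as_matrix(),o["wrist_force"]); 
p=manip.camera_params("scene"); im,d=manip.capture("scene"); cv2.imwrite("pics/sc2.png",im[:,:,::-1])
W=cloud(d,p["camera_matrix"],p["world_from_camera"])
m=(W[...,0]>.37)&(W[...,0]<.43)&(W[...,1]>.15)&(W[...,1]<.45)&(W[...,2]>.1)&(W[...,2]<.3)
Q=W[m]; print(len(Q),np.percentile(Q,[1,50,99],axis=0))
for z in np.arange(.16,.30,.02):
    q=Q[abs(Q[:,2]-z)<.01]; print(z.round(2),len(q), np.percentile(q[:,1],[2,98]) if len(q) else '')
p=manip.camera_params("wrist"); im,d=manip.capture("wrist"); cv2.imwrite("pics/w4.png",im[:,:,::-1])
show([.40,.31,.34],frame([1,0,0],[0,0,-1]))
```

```text
[ 0.5126 -0.1232  1.7689 -0.0047  1.4954  0.5076] [0.3985 0.3029 0.338 ] [[ 0.0053  0.0027  1.    ]
 [-1.     -0.0038  0.0053]
 [ 0.0038 -1.      0.0027]] [ 0.1125  0.1878 -1.6729]
960 [[0.3882 0.2001 0.1653]
 [0.4053 0.2722 0.2063]
 [0.4119 0.4001 0.2976]]
0.16 46 [0.2031 0.3568]
0.18 359 [0.2029 0.3837]
0.2 90 [0.1998 0.3865]
0.22 85 [0.2005 0.3859]
0.24 101 [0.2002 0.4005]
0.26 110 [0.2003 0.4005]
0.28 113 [0.2008 0.4019]
d [-7.5 -1.9  1.3] w [-0.18  0.24  0.2 ] |d| 7.9 |w| 0.4
```

View pics/sc2.png

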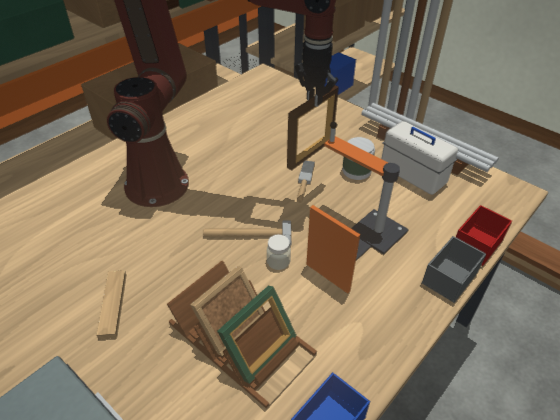

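View pics/w4.png

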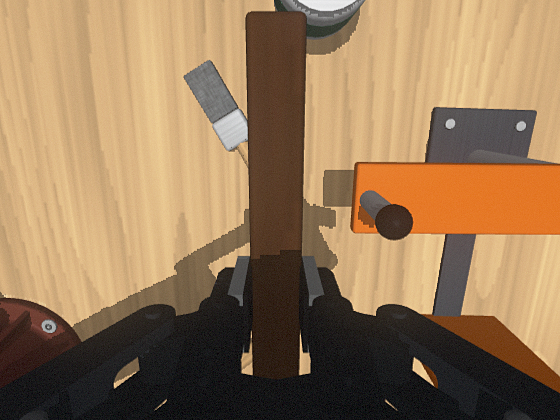

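Emit:
{"api": "carry_out", "payload": {
  "moves": [
    [0,-8,0,25,0,0,0],
    [0,-8,0,65,0,0,0],
    [0,-8,0,110,0,0,0],
    [0,-8,0,150,0,0,0],
    [0,-8,0,178,0,0,0]
  ]
}}

```text
time_s: 10.7
position: [0.5791, 0.3105, 0.338]
eef_rot: [0.501, -0.498, 0.501, -0.501]
wrist_force: [0.0, 0.1, -1.6]
opening: 0.217
```

Emit:
{"api": "carry_out", "payload": {
  "moves": [
    [0,0,0,12,0,0,0],
    [0,0,20,12,0,0,0],
    [0,0,45,12,0,0,0],
    [0,0,65,12,0,0,0],
    [0,0,72,12,0,0,0]
  ]
}}

```text
time_s: 11.2
position: [0.5863, 0.3109, 0.2628]
eef_rot: [0.503, -0.498, 0.499, -0.499]
wrist_force: [-0.4, -0.5, -3.2]
opening: 0.215
```

Run:
```python
from go import *
from h import *
o=manip.get_obs(); print(o["q"],o["position"],R.from_quat(o["eef_rot"]).as_matrix(),o["wrist_force"]); 
p=manip.camera_params("scene"); im,d=manip.capture("scene"); cv2.imwrite("pics/sc3.png",cv2.resize(im[80:260,260:440],None,fx=3,fy=3)[:,:,::-1])
```

```text
[ 0.3837  0.2789  1.4789 -0.0039  1.389   0.3796] [0.5863 0.3109 0.2628] [[ 0.0048 -0.0034  1.    ]
 [-1.     -0.0055  0.0048]
 [ 0.0055 -1.     -0.0035]] [-0.3856 -0.4662 -3.2388]
```

View pics/sc3.png

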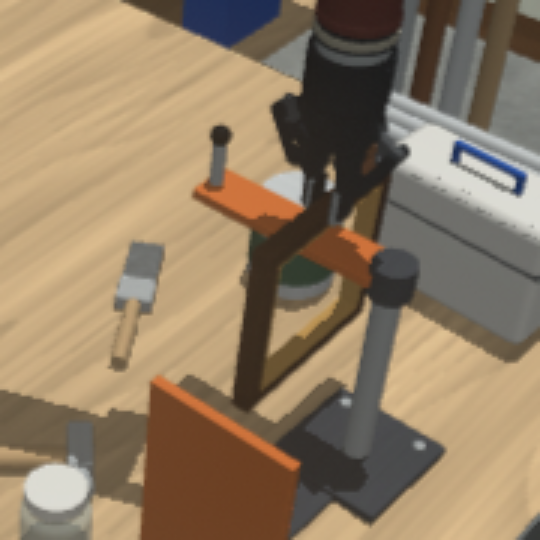

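Emit:
{"api": "carry_out", "payload": {
  "moves": [
    [0,0,6,0,0,0,0],
    [0,0,10,0,0,0,0],
    [0,0,12,0,0,0,0],
    [0,0,12,0,0,0,0]
  ]
}}

```text
time_s: 11.65
position: [0.5885, 0.3124, 0.2542]
eef_rot: [0.502, -0.497, 0.5, -0.501]
wrist_force: [0.5, 0.1, -1.9]
opening: 0.215
```

Emit:
{"api": "carry_out", "payload": {
  "moves": [
    [0,0,2,0,0,0,0],
    [0,0,4,0,0,0,0],
    [0,0,4,0,0,0,0]
  ]
}}

```text
time_s: 11.95
position: [0.5881, 0.3123, 0.2493]
eef_rot: [0.502, -0.497, 0.5, -0.501]
wrist_force: [0.6, -0.4, -3.0]
opening: 0.219
```

Emit:
{"api": "carry_out", "payload": {
  "moves": [
    [0,0,2,0,0,0,0],
    [0,0,4,0,0,0,0],
    [0,0,4,0,0,0,0]
  ]
}}

```text
time_s: 12.25
position: [0.5882, 0.3123, 0.2453]
eef_rot: [0.502, -0.497, 0.5, -0.501]
wrist_force: [0.6, 0.7, -1.5]
opening: 0.213
```

Emit:
{"api": "carry_out", "payload": {
  "moves": [
    [0,0,2,0,0,0,0],
    [0,0,2,0,0,0,0],
    [0,0,2,0,0,0,0]
  ]
}}

```text
time_s: 12.55
position: [0.5885, 0.3124, 0.2451]
eef_rot: [0.502, -0.497, 0.5, -0.501]
wrist_force: [-3.0, -1.3, 4.3]
opening: 0.216
```

Emit:
{"api": "carry_out", "payload": {
  "moves": [
    [30,0,0,0,0,0,0],
    [45,0,0,0,0,0,0],
    [45,0,0,0,0,0,0]
  ]
}}

```text
time_s: 12.85
position: [0.5885, 0.3123, 0.2433]
eef_rot: [0.502, -0.497, 0.5, -0.501]
wrist_force: [-0.2, -0.2, 0.3]
opening: 0.451
```

Run:
```python
from go import *
from h import *
o=manip.get_obs(); print(o["position"],o["wrist_force"],o["opening"]); 
p=manip.camera_params("scene"); im,d=manip.capture("scene"); cv2.imwrite("pics/sc4.png",cv2.resize(im[80:260,260:440],None,fx=3,fy=3)[:,:,::-1])
p=manip.camera_params("wrist"); im,d=manip.capture("wrist"); cv2.imwrite("pics/w5.png",im[:,:,::-1])
```

```text
[0.5885 0.3123 0.2433] [-0.1963 -0.1766  0.2691] 0.45055550040651593
```

View pics/sc4.png

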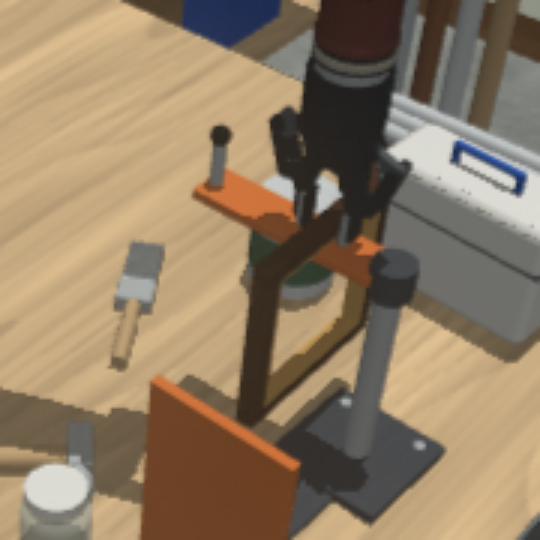

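View pics/w5.png

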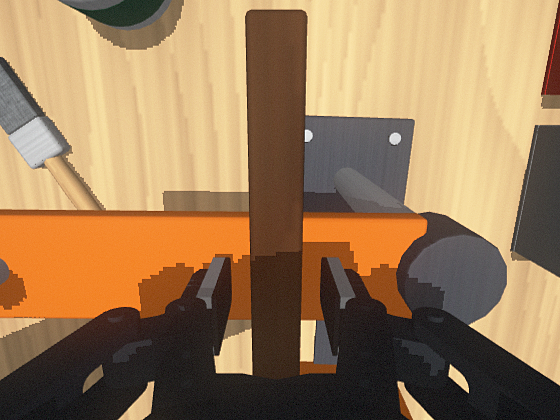

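Emit:
{"api": "carry_out", "payload": {
  "moves": [
    [45,0,-25,0,0,0,0],
    [60,0,-70,0,0,0,0],
    [60,10,-115,0,0,0,0],
    [60,55,-130,0,0,0,0],
    [60,103,-130,0,0,0,0]
  ]
}}

```text
time_s: 13.45
position: [0.5904, 0.2102, 0.3794]
eef_rot: [-0.5, 0.495, -0.501, 0.505]
wrist_force: [1.3, -1.5, -0.5]
opening: 0.598
```

Emit:
{"api": "carry_out", "payload": {
  "moves": [
    [60,48,0,0,0,0,0],
    [60,96,0,0,5,0,0],
    [60,144,0,0,10,0,0],
    [60,192,0,0,15,0,0],
    [60,240,0,0,20,0,0]
  ]
}}

```text
time_s: 13.95
position: [0.59, -0.032, 0.3755]
eef_rot: [-0.406, 0.401, -0.58, 0.581]
wrist_force: [0.2, -0.2, 0.3]
opening: 0.6
```

Run:
```python
from go import *
dn=np.array([.5,0,-.8660]); print(manip.get_obs()["q"])
show([.6445,-.2275,.161]-.055*dn,frame([1,0,0],dn))
```

```text
[-0.2095 -0.1666  1.7738  0.076   1.186  -0.2325]
d [194.9 166.3 -34.3] w [9.6  0.42 0.09] |d| 258.5 |w| 9.6
```

Emit:
{"api": "carry_out", "payload": {
  "moves": [
    [60,40,20,-5,5,0,0],
    [60,80,45,-12,9,0,0],
    [60,120,75,-18,9,0,0],
    [60,155,105,-24,9,0,0],
    [60,180,130,-28,9,0,0]
  ]
}}

```text
time_s: 14.45
position: [0.6085, -0.213, 0.2419]
eef_rot: [-0.36, 0.357, -0.609, 0.61]
wrist_force: [0.7, 0.6, 0.3]
opening: 0.597
```

Emit:
{"api": "carry_out", "payload": {
  "moves": [
    [60,0,15,0,0,0,0],
    [60,0,15,0,0,0,0],
    [60,0,15,0,0,0,0]
  ]
}}

```text
time_s: 14.75
position: [0.6172, -0.2096, 0.2311]
eef_rot: [-0.36, 0.356, -0.608, 0.611]
wrist_force: [0.6, -0.8, 1.5]
opening: 0.599
```

```bash
cat > rail.py <<'E'
from go import *
from h import *
dn=np.array([.5,0,-.8660]); print(manip.get_obs()["q"])
show([.6445,-.2275,.161]-.055*dn,frame([1,0,0],dn))
p=manip.camera_params("wrist"); o=manip.get_obs();im,d=manip.capture("wrist"); cv2.imwrite("pics/w6.png",im[:,:,::-1])
W=cloud(d,p["camera_matrix"],p["world_from_camera"]); Rt=R.from_quat(o["eef_rot"]); L=Rt.inv().apply((W-o["position"]).reshape(-1,3)).reshape(W.shape)*1000
m=(abs(L[...,2])<35)&(L[...,1]>20)&(L[...,1]<100)
for a in range(-130,131,20):
    q=L[m&(abs(L[...,0]-a)<10)]
    if len(q)>20: print(a,len(q),"y",np.percentile(q[:,1],[2,50]),"z",np.percentile(q[:,2],[2,50,98]))
q=L[m]; print("x ext",np.percentile(q[:,0],[.5,99.5]), o["position"])
E
python3 rail.py
```

```text
[-0.5574  0.0166  1.9098  0.3651  0.8078 -0.7644]
d [ 17.8  19.5 -11.3] w [ 0.87  0.43 -0.04] |d| 28.7 |w| 1.0
-70 437 y [71.5583 73.085 ] z [-18.5299  -8.9953   0.9664]
-50 1152 y [71.5129 72.9353] z [-18.7394  -8.7069   0.9731]
-30 1057 y [71.4985 73.0034] z [-18.6038  -8.8402   0.9802]
-10 997 y [71.7464 73.1149] z [-18.6221  -9.0197   0.9883]
10 920 y [71.8809 73.2179] z [-18.8283  -8.7258   0.9981]
30 864 y [71.9148 73.2661] z [-18.7646  -8.9045   1.0069]
50 805 y [72.0502 73.3457] z [-18.6159  -9.0124   1.0144]
70 757 y [72.1157 73.3648] z [-18.9502  -8.7132   1.0209]
90 585 y [72.2899 73.4953] z [-18.6218  -8.8365   1.0384]
x ext [-66.5408  95.5594] [ 0.6172 -0.2096  0.2311]
```

View pics/w6.png

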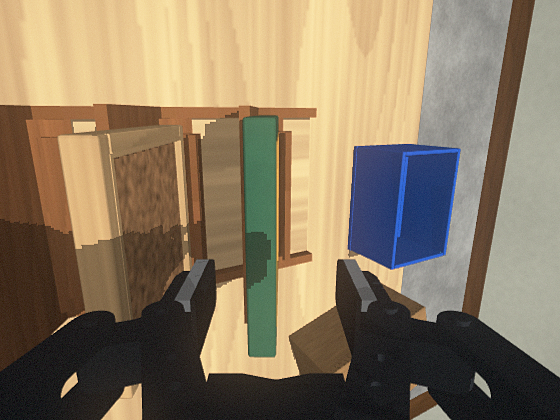

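Emit:
{"api": "carry_out", "payload": {
  "moves": [
    [60,14,10,-9,0.8,0,0],
    [60,14.5,45,-9,0.8,0,0],
    [60,14.5,72,-9,0.8,0,0],
    [60,14.5,86,-9,0.8,0,0],
    [60,14.5,86,-9,0.8,0,0]
  ]
}}

```text
time_s: 15.3
position: [0.6509, -0.2236, 0.1502]
eef_rot: [-0.357, 0.352, -0.61, 0.614]
wrist_force: [-0.2, -0.2, -0.7]
opening: 0.6
```

Run:
```python
from go import *
o=manip.get_obs(); print(o["position"])
print(R.from_quat(o["eef_rot"]).inv().apply(o["position"]-np.array([.6172,-.2096,.2311]))*1000, o["wrist_force"])
```

```text
[ 0.6509 -0.2236  0.1502]
[ 14.0553  86.9086 -11.0583] [-0.183  -0.2493 -0.6539]
```

Emit:
{"api": "carry_out", "payload": {
  "moves": [
    [60,0,0,2,0,0,0],
    [0,0,0,2,0,0,0],
    [0,0,0,2,0,0,0],
    [0,0,0,2,0,0,0],
    [0,0,0,2,0,0,0]
  ]
}}

```text
time_s: 15.8
position: [0.6529, -0.2256, 0.1542]
eef_rot: [-0.356, 0.351, -0.611, 0.613]
wrist_force: [-4.9, 0.8, 6.6]
opening: 0.21
```

Emit:
{"api": "carry_out", "payload": {
  "moves": [
    [0,0,0,0,0,0,0],
    [0,0,0,0,0,0,0]
  ]
}}

```text
time_s: 16.0
position: [0.6529, -0.2256, 0.1543]
eef_rot: [-0.356, 0.351, -0.611, 0.613]
wrist_force: [-4.6, 1.4, 5.5]
opening: 0.215
```

Run:
```python
from go import *
o=manip.get_obs(); print(o["position"])
print(R.from_quat(o["eef_rot"]).inv().apply(o["position"]-np.array([.6172,-.2096,.2311]))*1000, o["wrist_force"])
```

```text
[ 0.6529 -0.2256  0.1543]
[15.9066 84.3936 -7.6493] [-4.6051  1.4239  5.4927]
```

Emit:
{"api": "carry_out", "payload": {
  "moves": [
    [0,0,-10,0,0,0,0],
    [0,0,-28,0,0,0,0],
    [0,0,-63,20,0,0,0],
    [0,0,-103,43,0,0,0],
    [0,0,-143,66,0,0,0]
  ]
}}

```text
time_s: 16.5
position: [0.637, -0.2243, 0.3096]
eef_rot: [-0.356, 0.353, -0.61, 0.613]
wrist_force: [0.7, -0.8, -1.0]
opening: 0.21
```

Emit:
{"api": "carry_out", "payload": {
  "moves": [
    [0,0,-35,20,0,0,0],
    [0,0,-65,33,-7,0,0],
    [0,0,-70,20,-14,0,0],
    [0,0,-65,-10,-21,0,0],
    [0,0,-50,-45,-28,0,0]
  ]
}}

```text
time_s: 17.0
position: [0.5751, -0.226, 0.3344]
eef_rot: [0.494, -0.488, 0.51, -0.508]
wrist_force: [0.5, -0.1, -2.5]
opening: 0.213
```

Run:
```python
from go import *
o=manip.get_obs(); print(o["q"],o["position"],o["wrist_force"],o["opening"]); 
show([.40,.31,.365],frame([1,0,0],[0,0,-1]))
```

```text
[-0.4931  0.1148  1.5386  0.0105  1.4527 -0.4995] [ 0.5751 -0.226   0.3344] [ 0.5156 -0.0651 -2.4944] 0.21257019281565967
d [-536.7  -41.  -171. ] w [-2.07  0.3   0.44] |d| 564.7 |w| 2.1
```

Emit:
{"api": "carry_out", "payload": {
  "moves": [
    [0,-15,-25,-25,-2,0,0],
    [0,-50,-30,-58,-2,0,0],
    [0,-85,-30,-92,-2,0,0],
    [0,-120,-30,-126,-2,0,0],
    [0,-157,-30,-155,-2,0,0]
  ]
}}

```text
time_s: 17.5
position: [0.4155, -0.0678, 0.3539]
eef_rot: [0.502, -0.499, 0.499, -0.5]
wrist_force: [0.4, 0.1, -0.7]
opening: 0.211
```

Emit:
{"api": "carry_out", "payload": {
  "moves": [
    [0,-48,0,-4,0,0,0],
    [0,-96,0,-4,0,0,0],
    [0,-144,0,-4,0,0,0],
    [0,-192,0,-4,0,0,0],
    [0,-240,0,-4,0,0,0]
  ]
}}

```text
time_s: 18.0
position: [0.4114, 0.1727, 0.3538]
eef_rot: [0.502, -0.498, 0.5, -0.5]
wrist_force: [0.4, -0.8, -1.3]
opening: 0.216
```

Run:
```python
from go import *
o=manip.get_obs(); print(o["q"],o["position"],o["wrist_force"],o["opening"]); 
show([.40,.31,.33],frame([1,0,0],[0,0,-1]))
```

```text
[ 0.2422 -0.2554  1.8522 -0.0032  1.5456  0.2372] [0.4114 0.1727 0.3538] [ 0.4164 -0.8379 -1.2635] 0.21558359833845223
d [-137.4   23.3  -10.7] w [0.   0.29 0.19] |d| 139.8 |w| 0.3
```

Emit:
{"api": "carry_out", "payload": {
  "moves": [
    [0,-45,5,-5,0,0,0],
    [0,-85,15,-10,0,0,0],
    [0,-112,28,-10,0,0,0],
    [0,-120,28,-10,0,0,0],
    [0,-120,28,-10,0,0,0]
  ]
}}

```text
time_s: 18.5
position: [0.401, 0.2912, 0.3247]
eef_rot: [0.504, -0.498, 0.499, -0.5]
wrist_force: [0.3, -0.6, -1.3]
opening: 0.213
```

```bash
cat > meas.py <<'E'
from go import *
from h import *
o=manip.get_obs(); print(o["position"],o["wrist_force"])
p=manip.camera_params("scene"); im,d=manip.capture("scene"); cv2.imwrite("pics/sc5.png",cv2.resize(im[60:240,240:420],None,fx=3,fy=3)[:,:,::-1])
W=cloud(d,p["camera_matrix"],p["world_from_camera"]); hsv=cv2.cvtColor(im,cv2.COLOR_RGB2HSV)
g=(hsv[...,0]>40)&(hsv[...,0]<90)&(hsv[...,1]>50)&(W[...,0]>.36)&(W[...,0]<.43)&(W[...,1]>.15)&(W[...,1]<.45)&(W[...,2]>.15)
Q=W[g]; print(len(Q),np.percentile(Q,[1,50,99],axis=0))
for z in np.arange(.18,.36,.01):
    q=Q[abs(Q[:,2]-z)<.005]; 
    if len(q)>3: print(z.round(2),len(q), np.percentile(q[:,1],[2,50,98]),np.median(q[:,0]))
p=manip.camera_params("wrist"); im,d=manip.capture("wrist"); cv2.imwrite("pics/w7.png",im[:,:,::-1])
W=cloud(d,p["camera_matrix"],p["world_from_camera"]); hsv=cv2.cvtColor(im,cv2.COLOR_RGB2HSV)
g=(hsv[...,0]>40)&(hsv[...,0]<95)&(hsv[...,1]>80)&(abs(W[...,0]-.4)<.03)&(W[...,2]>.3)
Q=W[g]; print("wrist",len(Q),np.percentile(Q,[1,50,99],axis=0))
E
python3 meas.py
```

```text
[0.401  0.2912 0.3247] [ 0.2763 -0.6223 -1.2525]
534 [[0.3926 0.2054 0.1969]
 [0.4087 0.2191 0.3147]
 [0.4153 0.3676 0.3389]]
0.2 25 [0.2064 0.3    0.3639] 0.40915373382791376
0.21 14 [0.2067 0.2106 0.3667] 0.40752359847310315
0.22 12 [0.2062 0.2097 0.3333] 0.4047245224803133
0.23 19 [0.2054 0.2105 0.363 ] 0.40896045786922275
0.24 20 [0.2052 0.2099 0.3658] 0.40700216410394646
0.25 23 [0.2058 0.2095 0.3678] 0.40661159849022743
0.26 20 [0.2047 0.2097 0.363 ] 0.4081876935642699
0.27 25 [0.2054 0.2105 0.3678] 0.40805094272823494
0.28 28 [0.2065 0.211  0.3651] 0.40707959118281717
0.29 21 [0.2066 0.2103 0.3665] 0.40861325555504335
0.3 29 [0.2055 0.2094 0.3654] 0.4073285845849959
0.31 31 [0.2062 0.2106 0.3643] 0.41112421696659496
0.32 29 [0.2066 0.2123 0.3645] 0.4106579872107261
0.33 111 [0.2065 0.2527 0.3642] 0.41133031406478593
0.34 124 [0.209  0.2538 0.3646] 0.4061020847650075
wrist 15384 [[0.384  0.25   0.3354]
 [0.4015 0.3174 0.337 ]
 [0.4173 0.372  0.4189]]
```

View pics/sc5.png

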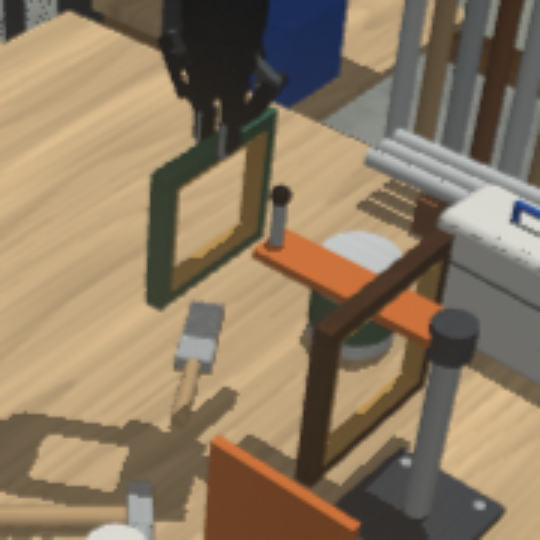

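View pics/w7.png

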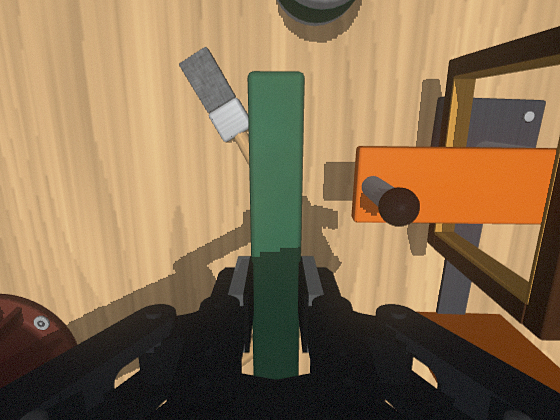

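Emit:
{"api": "carry_out", "payload": {
  "moves": [
    [0,-21,0,0,0,0,0],
    [0,-21,0,25,0,0,0],
    [0,-21,0,65,0,0,0],
    [0,-21,0,105,0,0,0],
    [0,-21,0,127,0,0,0]
  ]
}}

```text
time_s: 19.1
position: [0.532, 0.3104, 0.3258]
eef_rot: [0.501, -0.498, 0.501, -0.5]
wrist_force: [0.9, 0.6, -2.4]
opening: 0.214
```

Emit:
{"api": "carry_out", "payload": {
  "moves": [
    [0,0,0,0,0,0,0],
    [0,0,20,0,0,0,0],
    [0,0,40,0,0,0,0],
    [0,0,58,0,0,0,0],
    [0,0,66,0,0,0,0]
  ]
}}

```text
time_s: 19.6
position: [0.5272, 0.3108, 0.2572]
eef_rot: [0.503, -0.499, 0.499, -0.499]
wrist_force: [-1.5, -0.0, -1.9]
opening: 0.22
```

Emit:
{"api": "carry_out", "payload": {
  "moves": [
    [0,0,2,0,0,0,0],
    [0,0,2,0,0,0,0]
  ]
}}

```text
time_s: 19.8
position: [0.5286, 0.3122, 0.2577]
eef_rot: [0.502, -0.498, 0.499, -0.5]
wrist_force: [-0.6, -0.6, -1.0]
opening: 0.213
```

Emit:
{"api": "carry_out", "payload": {
  "moves": [
    [0,0,4,0,0,0,0],
    [0,0,7,0,0,0,0],
    [0,0,9,0,0,0,0],
    [0,0,9,0,0,0,0]
  ]
}}

```text
time_s: 20.2
position: [0.5282, 0.3125, 0.2475]
eef_rot: [0.503, -0.498, 0.499, -0.5]
wrist_force: [0.5, 0.1, -0.8]
opening: 0.213
```

Emit:
{"api": "carry_out", "payload": {
  "moves": [
    [0,0,2,0,0,0,0],
    [0,0,2,0,0,0,0]
  ]
}}

```text
time_s: 20.4
position: [0.5284, 0.3126, 0.2472]
eef_rot: [0.503, -0.498, 0.499, -0.5]
wrist_force: [-2.7, -1.1, 4.4]
opening: 0.212
```

Contact; release.

Emit:
{"api": "carry_out", "payload": {
  "moves": [
    [28,0,0,0,0,0,0],
    [40,0,0,0,0,0,0],
    [40,0,0,0,0,0,0]
  ]
}}

```text
time_s: 20.7
position: [0.5285, 0.3125, 0.2455]
eef_rot: [0.503, -0.498, 0.499, -0.5]
wrist_force: [-0.2, 0.6, -0.8]
opening: 0.4
```

Run:
```python
from go import *
from h import *
o=manip.get_obs(); print(o["position"],o["wrist_force"],o["opening"]); 
p=manip.camera_params("scene"); im,d=manip.capture("scene"); cv2.imwrite("pics/sc6.png",cv2.resize(im[80:260,260:440],None,fx=3,fy=3)[:,:,::-1])
p=manip.camera_params("wrist"); im,d=manip.capture("wrist"); cv2.imwrite("pics/w8.png",im[:,:,::-1])
```

```text
[0.5285 0.3125 0.2455] [-0.2157  0.5501 -0.773 ] 0.40043747666204926
```

View pics/sc6.png

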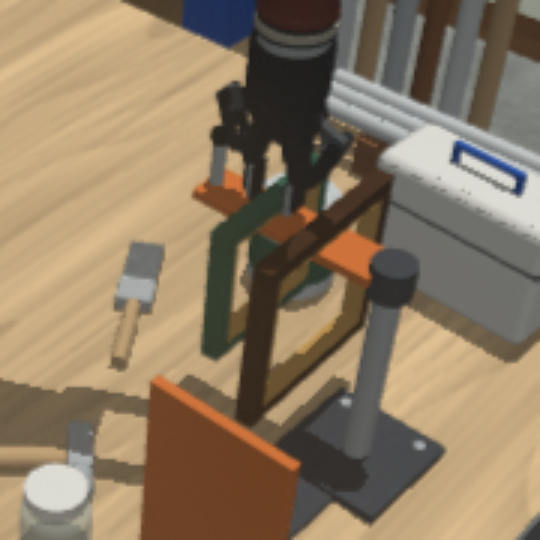

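View pics/w8.png

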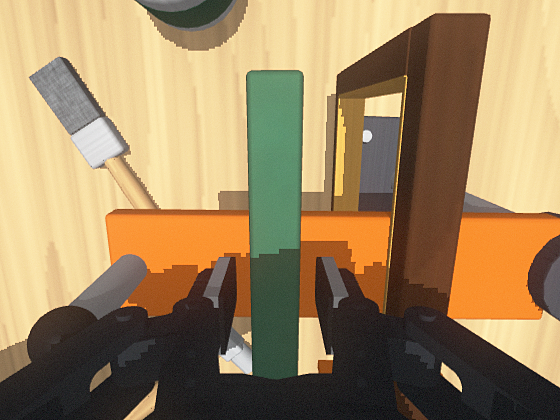

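Emit:
{"api": "carry_out", "payload": {
  "moves": [
    [40,0,-25,0,0,0,0],
    [40,0,-70,0,0,0,0],
    [60,0,-115,0,0,0,0],
    [60,0,-120,-15,0,8,0],
    [60,0,-120,-30,0,16,0]
  ]
}}

```text
time_s: 21.3
position: [0.4998, 0.3132, 0.3694]
eef_rot: [0.424, -0.564, 0.566, -0.427]
wrist_force: [-0.2, -0.1, 0.2]
opening: 0.601
```

Emit:
{"api": "carry_out", "payload": {
  "moves": [
    [60,4,0,-7,0,8,0],
    [60,6,0,-14,0,16,0],
    [60,8,0,-21,0,24,0],
    [60,9,0,-28,0,32,0],
    [60,10,0,-30,0,40,0]
  ]
}}

```text
time_s: 21.8
position: [0.4664, 0.3113, 0.3658]
eef_rot: [0.208, -0.675, 0.677, -0.206]
wrist_force: [0.1, -0.6, 0.3]
opening: 0.602
```

Emit:
{"api": "carry_out", "payload": {
  "moves": [
    [60,0,0,0,0,8,0],
    [60,0,0,0,0,16,0],
    [60,0,0,0,0,24,0],
    [60,0,0,0,0,32,0],
    [60,0,0,0,0,33,0]
  ]
}}

```text
time_s: 22.3
position: [0.467, 0.3112, 0.3657]
eef_rot: [0.008, -0.706, 0.708, -0.007]
wrist_force: [0.2, -0.2, 0.1]
opening: 0.596
```

```bash
cat > pin.py <<'E'
from go import *
from h import *
o=manip.get_obs(); print(o["position"],o["q"][5])
show([.463,.311,.36],frame([.0,-1,0],[0,0,-1]))
p=manip.camera_params("wrist"); im,d=manip.capture("wrist"); cv2.imwrite("pics/w9.png",im[:,:,::-1])
W=cloud(d,p["camera_matrix"],p["world_from_camera"])
Q=W[(W[...,2]>.285)&(W[...,2]<.31)&(abs(W[...,0]-.46)<.03)&(abs(W[...,1]-.31)<.03)]; print(len(Q)); 
if len(Q): print(Q.mean(0),Q.min(0),Q.max(0))
E
python3 pin.py
```

```text
[0.467  0.3112 0.3657] 2.0124026411630136
d [4.  5.7 0.1] w [-0.19  1.29  0.09] |d| 7.0 |w| 1.3
765
[0.4658 0.3143 0.2991] [0.4548 0.3046 0.2899] [0.4738 0.3237 0.3039]
```

View pics/w9.png

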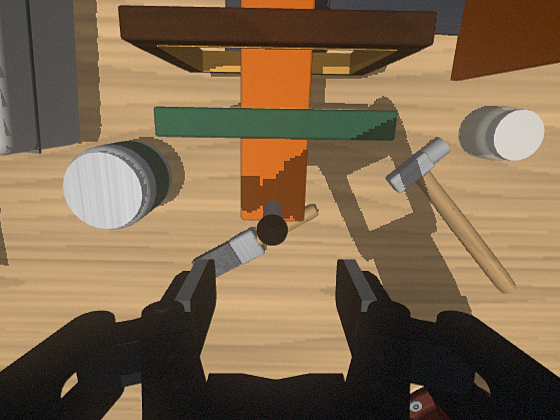

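Emit:
{"api": "carry_out", "payload": {
  "moves": [
    [60,2,40,-2,0,0,0],
    [60,2,80,-2,0,0,0],
    [60,2,104,-2,0,0,0],
    [25,2,104,-2,0,0,0],
    [0,2,104,-2,0,0,0]
  ]
}}

```text
time_s: 22.85
position: [0.4649, 0.3128, 0.2621]
eef_rot: [0.009, -0.706, 0.708, -0.008]
wrist_force: [-0.2, 0.5, 0.3]
opening: 0.266
```

Emit:
{"api": "carry_out", "payload": {
  "moves": [
    [0,0,0,0,0,0,0],
    [0,0,0,0,0,0,0],
    [0,0,0,0,0,0,0]
  ]
}}

```text
time_s: 23.15
position: [0.4653, 0.3131, 0.263]
eef_rot: [0.008, -0.706, 0.708, -0.008]
wrist_force: [-0.5, 0.7, -2.2]
opening: 0.196
```

Run:
```python
from go import *
o=manip.get_obs(); print(o["position"],o["wrist_force"],o["opening"],o["q"])
for s in (15,30):
  for k in range(1,6):
    a=np.radians(s/5*k); print(s/5*k, (-200*(1-np.cos(a))).round(1),(200*np.sin(a)).round(1))
```

```text
[0.4653 0.3131 0.263 ] [-0.5027  0.6513 -2.158 ] 0.19558756598507518 [ 0.4684  0.0564  1.7325 -0.0023  1.3536  2.0161]
3.0 -0.3 10.5
6.0 -1.1 20.9
9.0 -2.5 31.3
12.0 -4.4 41.6
15.0 -6.8 51.8
6.0 -1.1 20.9
12.0 -4.4 41.6
18.0 -9.8 61.8
24.0 -17.3 81.3
30.0 -26.8 100.0
```

```bash
cat > arc.py <<'E'
from go import *
o=manip.get_obs(); Rc=R.from_quat(o["eef_rot"]); h=Rc.inv().apply(np.array([.663,.3095,o["position"][2]])-o["position"])*1000
v=o["position"][:2]-[.663,.3095]; phi=np.degrees(np.arctan2(-v[0],-v[1])); print("r",np.linalg.norm(v),"theta(deg)",phi-1.35,"hinge in tool",h,o["wrist_force"],o["q"][5])
h=h*200/np.linalg.norm(h)
for s in (2,3,4):
    for k in range(1,6):
        r=R.from_rotvec([0,-s*k,0],degrees=True); print(s*k,(h-r.apply(h)).round(1))
E
python3 arc.py
```

```text
r 0.1977362489439778 theta(deg) 89.6994894872098 hinge in tool [-197.5625    0.0456    8.2872] [-0.5027  0.6513 -2.158 ] 2.0161129107439426
2 [0.2 0.  7. ]
4 [ 0.1  0.  14. ]
6 [-0.2  0.  20.9]
8 [-0.8  0.  27.9]
10 [-1.6  0.  34.8]
3 [ 0.2  0.  10.5]
6 [-0.2  0.  20.9]
9 [-1.1  0.  31.4]
12 [-2.6  0.  41.7]
15 [-4.6  0.  52. ]
4 [ 0.1  0.  14. ]
8 [-0.8  0.  27.9]
12 [-2.6  0.  41.7]
16 [-5.4 -0.  55.4]
20 [-9.2  0.  68.8]
```

Emit:
{"api": "carry_out", "payload": {
  "moves": [
    [0,0.2,0,5,0,-1.4,0],
    [0,0.2,0,10.5,0,-3,0],
    [0,-0.2,0,20.9,0,-6,0],
    [0,-1.1,0,31.4,0,-9,0],
    [0,-2.6,0,41.7,0,-12,0]
  ]
}}

```text
time_s: 23.65
position: [0.4695, 0.2718, 0.263]
eef_rot: [0.082, -0.702, 0.703, -0.084]
wrist_force: [2.3, 2.8, -4.5]
opening: 0.196
```

Emit:
{"api": "carry_out", "payload": {
  "moves": [
    [0,0.2,0,10.5,0,-3,0],
    [0,-0.2,0,20.9,0,-6,0],
    [0,-1.1,0,31.4,0,-9,0],
    [0,-2.6,0,41.7,0,-12,0],
    [0,-4.6,0,52,0,-15,0]
  ]
}}

```text
time_s: 24.15
position: [0.4867, 0.2227, 0.2631]
eef_rot: [0.172, -0.685, 0.686, -0.175]
wrist_force: [5.3, 4.8, -5.5]
opening: 0.197
```

```bash
python3 arc.py | head -1
python3 - <<'E'
from go import *
from h import *
p=manip.camera_params("scene"); im,d=manip.capture("scene"); cv2.imwrite("pics/sc7.png",cv2.resize(im[80:260,260:440],None,fx=3,fy=3)[:,:,::-1])
E
```

```text
r 0.1964979694411249 theta(deg) 62.423638013953244 hinge in tool [-196.3468    0.7301    7.672 ] [ 5.3395  4.8452 -5.4951] 1.3724618514566091
```

View pics/sc7.png

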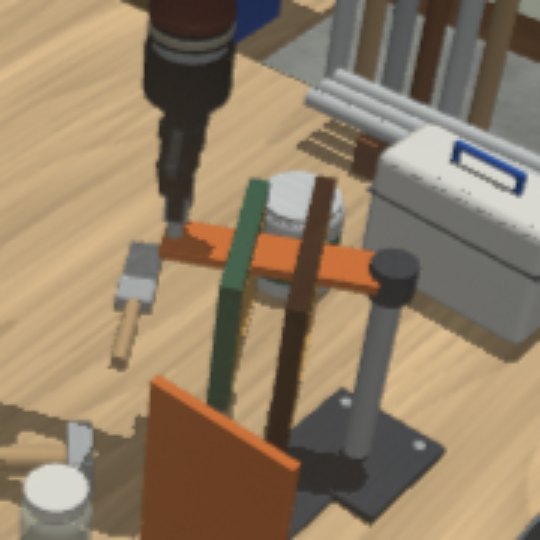

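Emit:
{"api": "carry_out", "payload": {
  "moves": [
    [0,1,0,10.5,0,-3,0],
    [0,1.5,0,20.9,0,-6,0],
    [0,1,0,31.4,0,-9,0],
    [0,-0.6,0,41.7,0,-12,0],
    [0,-2.6,0,52,0,-15,0]
  ]
}}

```text
time_s: 24.7
position: [0.5157, 0.1804, 0.2631]
eef_rot: [-0.258, 0.658, -0.656, 0.265]
wrist_force: [9.7, 11.1, -9.8]
opening: 0.197
```

Emit:
{"api": "carry_out", "payload": {
  "moves": [
    [0,0.2,0,10.5,0,-3,0],
    [0,-0.2,0,20.9,0,-6,0],
    [0,-1.1,0,31.4,0,-9,0],
    [0,-2.6,0,41.7,0,-12,0],
    [0,-4.6,0,52,0,-15,0]
  ]
}}

```text
time_s: 25.2
position: [0.554, 0.1471, 0.2631]
eef_rot: [-0.342, 0.618, -0.616, 0.349]
wrist_force: [7.3, 13.6, -8.3]
opening: 0.199
```

```bash
python3 arc.py
```

```text
r 0.1955844695541429 theta(deg) 32.515688906959596 hinge in tool [-195.4119    2.0403    7.9565] [ 7.3011 13.6332 -8.2903] 0.6823142014522344
2 [0.2 0.  7. ]
4 [ 0.1  0.  14. ]
6 [-0.2  0.  20.9]
8 [-0.8  0.  27.9]
10 [-1.6  0.  34.8]
3 [ 0.2  0.  10.5]
6 [-0.2  0.  20.9]
9 [-1.2  0.  31.4]
12 [-2.7  0.  41.7]
15 [-4.7  0.  52. ]
4 [ 0.1  0.  14. ]
8 [-0.8  0.  27.9]
12 [-2.7  0.  41.7]
16 [-5.5 -0.  55.4]
20 [-9.3  0.  68.8]
```

Emit:
{"api": "carry_out", "payload": {
  "moves": [
    [0,-1,0,10.5,0,-3,0],
    [0,-2,0,20.9,0,-6,0],
    [0,-3,0,31.4,0,-9,0],
    [0,-4.6,0,41.7,0,-12,0],
    [0,-6.6,0,52,0,-15,0]
  ]
}}

```text
time_s: 25.7
position: [0.6, 0.1244, 0.2631]
eef_rot: [-0.421, 0.567, -0.566, 0.425]
wrist_force: [2.1, 9.8, -4.6]
opening: 0.196
```

```bash
python3 arc.py |head -1
python3 - <<'E'
from go import *
from h import *
p=manip.camera_params("scene"); im,d=manip.capture("scene"); cv2.imwrite("pics/sc8.png",cv2.resize(im[80:260,260:440],None,fx=3,fy=3)[:,:,::-1])
E
```

```text
r 0.19555484499234757 theta(deg) 17.444103661517396 hinge in tool [-195.3985    0.9715    7.7571] [ 2.0749  9.8101 -4.6444] 0.37518514992257784
```

View pics/sc8.png

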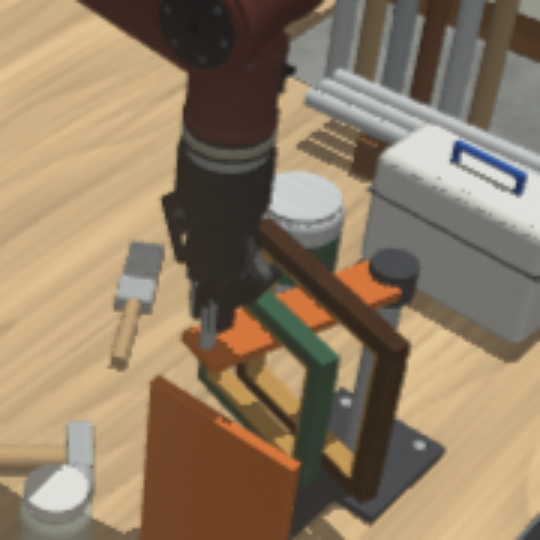

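Emit:
{"api": "carry_out", "payload": {
  "moves": [
    [0,-0.5,0,10.5,0,-3,0],
    [0,-1,0,20.9,0,-6,0],
    [0,-2,0,31.4,0,-9,0],
    [0,-3.6,0,41.7,0,-12,0],
    [0,-4,0,45,0,-13,0]
  ]
}}

```text
time_s: 26.25
position: [0.6439, 0.1149, 0.2631]
eef_rot: [-0.483, 0.516, -0.515, 0.485]
wrist_force: [-0.1, 7.5, -2.6]
opening: 0.199
```

```bash
python3 arc.py |head -1
```

```text
r 0.19557212715226735 theta(deg) 4.244900344509157 hinge in tool [-195.4483    0.6147    6.9321] [-0.0746  7.5114 -2.6208] 0.1294563961673087
```

Emit:
{"api": "carry_out", "payload": {
  "moves": [
    [0,0,0,3,0,-0.8,0],
    [0,0,0,6,0,-1.6,0],
    [0,0,0,9,0,-2.4,0],
    [0,0,0,12,0,-3.2,0],
    [0,0,0,12,0,-3.2,0]
  ]
}}

```text
time_s: 26.75
position: [0.6554, 0.114, 0.2631]
eef_rot: [-0.498, 0.502, -0.501, 0.499]
wrist_force: [1.1, 6.0, -3.6]
opening: 0.199
```

```bash
python3 arc.py |head -1
```

```text
r 0.19561384204419693 theta(deg) 0.8749341695219841 hinge in tool [-195.514     0.4922    6.2295] [ 1.0728  5.9642 -3.6037] 0.07222059391837816
```

Emit:
{"api": "carry_out", "payload": {
  "moves": [
    [0,0,0,2,0,-0.6,0],
    [0,0,0,4,0,-1.2,0],
    [0,0,0,6,0,-1.5,0],
    [0,0,0,6,0,-1.5,0]
  ]
}}

```text
time_s: 27.15
position: [0.6584, 0.1139, 0.263]
eef_rot: [0.506, -0.498, 0.493, -0.503]
wrist_force: [-8.1, 6.1, 0.0]
opening: 0.198
```

```bash
python3 arc.py |head -1
```

```text
r 0.19566050180678707 theta(deg) 0.011259852070334198 hinge in tool [-195.4826    0.3329    8.3353] [-8.1318  6.1181  0.0387] 0.04597367415404348
```

Emit:
{"api": "carry_out", "payload": {
  "moves": [
    [0,0,0,-2,0,0,0],
    [30,0,0,-2,0,0,0],
    [45,0,0,-2,0,0,0],
    [45,0,0,-2,0,0,0],
    [45,0,-20,-2,0,0,0]
  ]
}}

```text
time_s: 27.65
position: [0.6572, 0.1102, 0.2793]
eef_rot: [0.507, -0.496, 0.495, -0.501]
wrist_force: [0.1, 0.7, -0.8]
opening: 0.451
```

Emit:
{"api": "carry_out", "payload": {
  "moves": [
    [45,0,-40,0,0,0,0],
    [45,0,-85,0,0,0,0],
    [45,0,-130,0,0,0,0],
    [45,45,-130,0,0,0,0],
    [45,90,-130,0,0,0,0]
  ]
}}

```text
time_s: 28.15
position: [0.6618, 0.021, 0.417]
eef_rot: [-0.505, 0.492, -0.497, 0.506]
wrist_force: [0.2, -1.3, -0.2]
opening: 0.451
```

Emit:
{"api": "carry_out", "payload": {
  "moves": [
    [45,45,0,-20,0,0,0],
    [45,90,0,-40,0,0,0],
    [45,130,0,-60,0,0,0],
    [45,150,0,-70,0,0,0],
    [45,150,0,-70,0,0,0]
  ]
}}

```text
time_s: 28.65
position: [0.5922, -0.1335, 0.4142]
eef_rot: [0.505, -0.496, 0.498, -0.502]
wrist_force: [-0.2, 0.8, 0.3]
opening: 0.447
```

Run:
```python
from go import *
from h import *
o=manip.get_obs(); print(o["position"],o["wrist_force"],o["time_s"])
for i,n in enumerate(("scene","top")):
    p=manip.camera_params(n); im,d=manip.capture(n); cv2.imwrite(f"pics/fin_{n}.png",im[:,:,::-1]); np.savez(n+"9.npz",im=im,d=d,K=p["camera_matrix"],T=p["world_from_camera"])
    W=cloud(d,p["camera_matrix"],p["world_from_camera"])
    Q=W[(W[...,2]>.27)&(W[...,2]<.31)&(abs(W[...,0]-.66)<.06)&(abs(W[...,1]-.11)<.03)]; print(n,"ball",len(Q),Q.mean(0) if len(Q) else '')
    Q=W[(abs(W[...,2]-.26)<.004)&(abs(W[...,0]-.66)<.12)&(W[...,1]>.13)&(W[...,1]<.28)]
    for a,b in((.14,.205),(.205,.27)):
        q=Q[(Q[:,1]>a)&(Q[:,1]<b)]
        if len(q): print("rail",len(q),np.percentile(q,[1,50,99],axis=0))
```

```text
[ 0.5922 -0.1335  0.4142] [-0.1945  0.7511  0.3013] 28.65
scene ball 85 [0.6622 0.1084 0.2906]
rail 370 [[0.5817 0.1652 0.2561]
 [0.6655 0.1747 0.2588]
 [0.7433 0.1878 0.2626]]
rail 464 [[0.5664 0.2246 0.2562]
 [0.6716 0.2345 0.2603]
 [0.7629 0.2477 0.2637]]
top ball 53 [0.6556 0.11   0.2971]
rail 359 [[0.5776 0.1658 0.2561]
 [0.6595 0.175  0.2583]
 [0.738  0.185  0.2635]]
rail 525 [[0.5614 0.225  0.2562]
 [0.6577 0.2347 0.2599]
 [0.7594 0.245  0.2638]]
```

View pics/fin_scene.png

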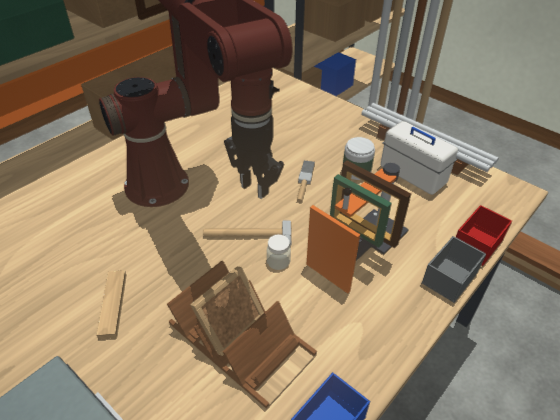

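View pics/fin_top.png

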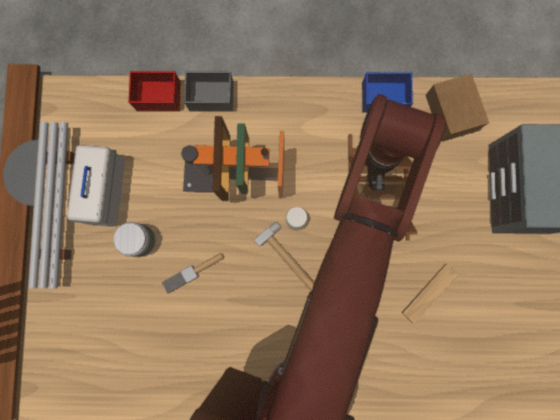

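Emit:
{"api": "carry_out", "payload": {
  "moves": [
    [45,0,0,0,0,0,0],
    [45,0,0,0,0,0,0],
    [45,0,0,0,0,0,0],
    [45,0,0,0,0,0,0],
    [45,0,0,0,0,0,0]
  ]
}}

```text
time_s: 29.25
position: [0.5935, -0.1294, 0.413]
eef_rot: [0.506, -0.495, 0.496, -0.503]
wrist_force: [0.1, 1.1, -0.4]
opening: 0.451
```

Run:
```python
from go import *
from h import *
p=manip.camera_params("scene"); im,d=manip.capture("scene")
a,da,K,T=load("scene9.npz"); a0=load("scene0.npz")
r=np.s_[150:270,325:410]; print("frames change", np.abs(im[r].astype(int)-a[r]).mean(), np.nanpercentile(np.abs(d[r]-da[r]),[50,95,99]))
W0=cloud(a0[1],K,T); W1=cloud(d,K,T)
for W in(W0,W1):
    Q=W[265:345,185:270].reshape(-1,3); Q=Q[(Q[:,0]>.52)&(Q[:,0]<.6)&(Q[:,2]>.14)&(Q[:,2]<.18)]; print("pinboard top",len(Q),np.percentile(Q,[2,50,98],axis=0))
    Q=W[(abs(W[...,2]-.26)<.004)&(abs(W[...,0]-.66)<.12)&(W[...,1]>.13)&(W[...,1]<.28)]; print(len(Q),Q.mean(0) if len(Q) else '')
```

```text
frames change 0.3630718954248366 [0.0028 0.0089 0.0145]
pinboard top 899 [[ 0.5448 -0.3012  0.1404]
 [ 0.563  -0.2325  0.1589]
 [ 0.574  -0.1551  0.1682]]
0 
pinboard top 893 [[ 0.5448 -0.3012  0.1407]
 [ 0.5629 -0.2336  0.1591]
 [ 0.5731 -0.1556  0.168 ]]
827 [0.6669 0.2088 0.2597]
```

Everything is still, the arm is home, and the pinboard has not moved, so I am handing in.

```bash
python3 -c "
from plant import manip
print(manip.close_job())"
```

```text
the job is handed in; nothing more can be done
None
```

I swung the arm out to about 1.57 rad and hung the large brown frame about 75 mm from the hinge. The small green frame went in front of it, about 135 mm from the hinge. I then swung the loaded arm back against its stop, let go, and moved the gripper clear. I handed the job in at about 29 s of the 72 s allowed; handing in reports no verdict.

Last checks, from the final scene and top pictures:
- **Arm:** it is at home, within about 0.01 rad.
- **Frames:** both rails lie flat on the bar, with their tops at z about 0.259 m. Both are centred to within about 5 mm and hang still between two pictures about 0.6 s apart.
- **Pinboard:** it has not moved, within about 1 mm.
- **Other objects:** the hammer, brush, tin, jar and offcut look unmoved, but I judged them by eye only and did not measure them.

There was one disagreement. While I held the pin on the way home, the gripper measured about 196 mm from the hinge, not 200 mm. I think the pin sat off-centre in the pads, but I did not check this. It caused side forces of up to about 18 N at the wrist, well below the 120 N limit.

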